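Fetch the jebena stopper from the yellow-lidded box

TASK

The jebena's wooden stopper is in the box with the yellow lid: open that lid only, take the stopper out and set it down, without dropping it, upright in the middle of the pale ceramic jebena stand. Then shut the yellow lid fully again, and leave the other lids, the steel cup, the basin and the spatula as they are.

Things in the scene. Friction and masses are not known exactly. Their poses are not given: they have to be found in the camera images.
- stopper: Dark-wood stopper, 40 g, 54 mm tall. Origin at the centre of its flat foot, z up its axis. Foot 36 mm across, 13 mm high, tapering to a straight round stem 21 mm across from 18 mm height to the top. It starts in the yellow-lidded box, standing square on the sloping floor near its middle (leaning 30 degrees, top towards the robot), against a 6 mm rib; hidden until the lid is open.
- stand: Low pale ceramic jebena stand, a round dish 130 mm across, 0.7 kg, loose on the bench. Origin at the centre of its underside, z up. Its flat inner floor, about 110 mm across, is 26 mm above the origin; its rim is 34 mm high.
- rack: Fixed wooden rack, 352 mm wide, with three lidded boxes side by side, 112 mm apart, in any order of colour. Origin under its middle, y along the row, x away from the robot. The boxes lean 30 degrees towards the robot: the mouths' normal is (-0.5, 0, 0.866) and the uphill direction (0.866, 0, 0.5) in this frame and in the boxes' frames. Front rims 65 mm, rear rims 118 mm above the bench.
- yellow_box: White plastic box with the yellow lid, fixed in the rack. Origin on the bench below the box, z up, x away from the robot, y along the row. The walls lean as told at rack: a point (u, n) of the middle section lies 34 mm above the origin plus u along uphill plus n along the normal. Outside 106 (u) x 106 (y) mm, centred, walls 3 mm, inner floor at n = 3 mm, rim at n = 66 mm.
- yellow_lid (a joint): Opening angle of the yellow lid, rad: 0 shut, 1.65 fully open (stop; it then still leans over towards the robot). The stiff hinge holds the lid wherever it is left; about 1 N at the tab moves it, and it does not fall shut by itself. Lid 50 g, 106 mm from hinge to front edge, 108 mm wide, 5 mm thick.
- yellow_tab (a point): Grip point on the yellow lid's tab: 26 mm in front of the lid's front edge, in the middle of the tab's 8 mm thickness. The tab is 20 mm wide (along the row), sticks out 40 mm from the lid's front edge in the plane of the lid, with free space on both sides and below. Frame turns with the lid: -x from hinge to tab, y along the row and hinge, z out of the lid's upper face.
- yellow_hinge (a point): Middle of the yellow lid's hinge line on the box's rear rim (axis along the box's y). The tab grip point is 132 mm from it; when shut it lies downhill (-u) of it.
- green_box: White plastic box with the green lid, fixed in the rack. Origin on the bench below the box, z up, x away from the robot, y along the row. The walls lean as told at rack: a point (u, n) of the middle section lies 34 mm above the origin plus u along uphill plus n along the normal. Outside 106 (u) x 106 (y) mm, centred, walls 3 mm, inner floor at n = 3 mm, rim at n = 66 mm.
- green_lid (a joint): Opening angle of the green lid, rad: 0 shut, 1.65 fully open (stop; it then still leans over towards the robot). The stiff hinge holds the lid wherever it is left; about 1 N at the tab moves it, and it does not fall shut by itself. Lid 50 g, 106 mm from hinge to front edge, 108 mm wide, 5 mm thick.
- green_tab (a point): Grip point on the green lid's tab: 26 mm in front of the lid's front edge, in the middle of the tab's 8 mm thickness. The tab is 20 mm wide (along the row), sticks out 40 mm from the lid's front edge in the plane of the lid, with free space on both sides and below. Frame turns with the lid: -x from hinge to tab, y along the row and hinge, z out of the lid's upper face.
- green_hinge (a point): Middle of the green lid's hinge line on the box's rear rim (axis along the box's y). The tab grip point is 132 mm from it; when shut it lies downhill (-u) of it.
- red_box: White plastic box with the red lid, fixed in the rack. Origin on the bench below the box, z up, x away from the robot, y along the row. The walls lean as told at rack: a point (u, n) of the middle section lies 34 mm above the origin plus u along uphill plus n along the normal. Outside 106 (u) x 106 (y) mm, centred, walls 3 mm, inner floor at n = 3 mm, rim at n = 66 mm.
- red_lid (a joint): Opening angle of the red lid, rad: 0 shut, 1.65 fully open (stop; it then still leans over towards the robot). The stiff hinge holds the lid wherever it is left; about 1 N at the tab moves it, and it does not fall shut by itself. Lid 50 g, 106 mm from hinge to front edge, 108 mm wide, 5 mm thick.
- red_tab (a point): Grip point on the red lid's tab: 26 mm in front of the lid's front edge, in the middle of the tab's 8 mm thickness. The tab is 20 mm wide (along the row), sticks out 40 mm from the lid's front edge in the plane of the lid, with free space on both sides and below. Frame turns with the lid: -x from hinge to tab, y along the row and hinge, z out of the lid's upper face.
- red_hinge (a point): Middle of the red lid's hinge line on the box's rear rim (axis along the box's y). The tab grip point is 132 mm from it; when shut it lies downhill (-u) of it.
- cup: Stainless steel cup, 72 across and 85 high (mm), a bystander. Origin at the centre of its underside.
- basin: Purple plastic basin, 250 across and 95 high (mm), a bystander. Origin at the centre of its underside.
- spatula: Spatula lying flat, 240 mm long, pale blade, a bystander. Origin at mid-length.
Things that resemble listed ones, but are neither listed nor needed, are in the scene too. What is shaped like the stand but turquoise is not meant.

How it is judged:
By the outcome, as a careful person would: the job done as asked, in the order asked, and still so for the second after the job is handed in, with the robot touching nothing.
It also fails if it takes over 61 s, if anything falls off the work surface, if the arm or the gripper's body presses on something with over 40 N, if the wrist force passes 120 N, or if a joint passes its speed limit or range.

ROBOT

A 7-joint arm with a two-finger parallel gripper is mounted at the origin on the work surface. World frame = base frame: x ahead of the robot, y to its left, z up, the work surface at z = 0. Lengths are in m, angles in rad, forces in N, time in s.
With the tool pointing down it reaches from about 0.425 to 0.875 m from the base axis. Payload 4.7 kg.
Tool frame: the origin (TCP) lies midway between the tips of the shut fingers; the grasp point (between the pads) lies r.pinch_z behind it (r.pinch_z is the distance from the TCP to the grasp point, in m); z points along the fingers, x is the direction in which the jaws open and shut, and the axes are right-handed (so a half turn about z gives the same grasp; the last joint's range is limited). The gripper opens to 85 mm and grips with 20 to 120 N. Pads are 22 mm wide; open, the fingers measure 114 mm over their backs; the gripper's body (76 mm by 85 mm) begins 54 mm behind the grasp point. The pads swing forward as they close: fully open they stand 13 mm farther back than shut.
Start: joints at [1.3, 0.321, -0.07, 1.45, 0.023, 1.371, -0.057], TCP at [0.183, -0.624, 0.231] pointing down, gripper open.
Joint ranges: [-2.86, 2.86], [-0.3, 2.09], [-1.38, 1.24], [0.06, 2.45], [-1.56, 4.7], [0.09, 2.05], [-2.69, 2.69]. Speed limits (rad/s): [2.57, 2.57, 3.14, 3.14, 3.14, 3.14, 3.14].

INTERFACE

Orientations are given as a rotation vector (axis times angle).
In Python, from cell import r gives the robot as it stands. The module is installed in compiled form; this text tells all that it offers.
- The arm moves only by the tool play_rows, never from a script. Its argument "deltas" is a list of rows, each an object of numbers: "x", "y", "z": the shift along the tool's x, y, z in mm; "yaw": the turn about the tool's z in degrees; "hand": the finger opening in mm, from 0 to 85.4. In form: [{"x": .., "y": .., "z": .., "yaw": .., "hand": ..}, ...]. A call has 1 to 8 rows; each row is the pose to reach, as a shift and turn from the pose commanded when the call began, along the tool's axes at that moment; what a row does not reach only later rows make up. A row lasts 1/10 s, in which the tool goes at most 50 mm and 8.59 degrees, less where a joint would pass 70% of its speed; a pose out of reach is approached as far as the arm can. A call with a gripper value outside its range is refused whole. The fingers move at their own pace and stop on an object; "grip_force" is the grip in N (left out, the last holds). Time passes only in rows, so rows that repeat a pose let the fingers close. It gives the time, the measured TCP pose, the force and the opening at its end, in the units of the state.
- r.state(): the state, without advancing time (a new reading comes with each control period).
- r.grab_frame(name): name is "side" or "top"; returns the picture (420x560x3 uint8, red, green, blue); there is no depth.
- r.camera_model(name): a dict with "vfov" (degrees; the focal length in pixels is half the picture's height over the tangent of half this angle, whatever the lens; pixels are square), "cx", "cy" (the principal point, pixels), "T" (4x4, takes a point from camera to world coordinates). Camera axes: x right, y down, z forward; pixel columns grow to the right and rows downward; lengths in m; the calibration is good to about 2 mm. A picture is of the moment at which its call begins. camera_model takes no time and is no camera call.
- r.job_done(): hands the job in, once; it reports no verdict.
Trained networks look in the newest picture that a camera, given by its name, has taken for a name from the list of things; names that differ only in an ending like _2 or _b are one class to them, and where a whole thing is asked for, a point or a joint stands for the part that bears it (a point fixed in the world has none). Each returns a list of dicts, best first, with "score" (0 to 1); they miss things now and then, are a little off and sometimes report something else, mostly with a low value. They report only what shows in the picture. A call takes as long as a camera call. They do not tell look-alikes from the thing itself.
- r.look_for(camera, thing): "xyz" ([x, y, z] in m, in the coordinates of the camera as it stood for that picture, good to about 4 mm: the middle of the surface that is visible of it).
- r.trace(camera, thing): "region" (420x560 bool, what is visible of it).
The state is a dict: "clock": time; "qpos": joint angles; "joint_velocities": joint speeds; "effort": joint torques, N m; "ee_pos": TCP position; "tcp_rot": TCP orientation; "ft_force": force on the tool from outside, world axes, zero at the start; "ft_torque": the same for the moment, N m; "width": finger opening in m.
Only numpy, scipy, OpenCV 4.12 (cv2) and the standard library are available. Lean on these libraries where they do the work, as an engineer would, in place of code of your own. Each camera call takes 0.05 s, during which the arm holds its last target. There are 200 camera calls.

## Working session

There is one attempt and no reset: what is moved stays moved. The work goes in short steps, Python scripts to look and compute and a tool call to move; the robot and the scene stay as the last step left them, time stands still between calls to the robot, and variables do not carry over. Pictures are saved under pics/ and viewed, about 8 in all and at most 12, crops included, and the job is handed in when it is done.

Besides the shell and the picture viewer there is one more tool, called after "Request:" in YAML: its name, and indented under it one key for each argument. play_rows: Moves the arm, as the interface text tells. Its arguments: {"type":"object","properties":{"deltas":{"type":"array","items":{"type":"object","properties":{"x":{"type":"number"},"y":{"type":"number"},"z":{"type":"number"},"yaw":{"type":"number"},"hand":{"type":"number"}}}},"grip_force":{"type":"number"}},"required":["deltas"]}

```bash
mkdir -p pics
cat > h.py <<'E'
import numpy as np, cv2
from cell import r
from scipy.spatial.transform import Rotation as R
def snap(n,f):
    im=r.grab_frame(n); cv2.imwrite(f'pics/{f}.png',im[:,:,::-1]); return im
def K(n):
    m=r.camera_model(n); f=210/np.tan(np.radians(m['vfov'])/2); return f,m['cx'],m['cy'],np.array(m['T'])
def w(n,p):
    T=K(n)[3]; return T[:3,:3]@np.array(p)+T[:3,3]
def proj(n,P):
    f,cx,cy,T=K(n); c=T[:3,:3].T@(np.array(P)-T[:3,3]); return np.array([cx+f*c[0]/c[2],cy+f*c[1]/c[2]])
def ray(n,u,v,z):
    f,cx,cy,T=K(n); d=T[:3,:3]@np.array([(u-cx)/f,(v-cy)/f,1]); o=T[:3,3]; return o+d*(z-o[2])/d[2]
def find(n,t,k=3):
    for d in r.look_for(n,t)[:k]: print(n,t,round(d['score'],2),w(n,d['xyz']).round(4),proj(n,w(n,d['xyz'])).round())
def st():
    s=r.state(); print(s['clock'],np.round(s['ee_pos'],4),R.from_rotvec(s['tcp_rot']).as_matrix().round(3).tolist(),np.round(s['ft_force'],1),s['width'],np.round(s['qpos'],3)); return s
E
python3 - <<'E'
from h import *
a=snap('side','s0');b=snap('top','t0')
cv2.imwrite('pics/a0.png',cv2.resize(np.vstack([a,b]),None,fx=.71,fy=.71)[:,:,::-1])
print(r.pinch_z); st()
for n in('side','top'):
    print(K(n))
    for t in('stand','yellow_tab','yellow_lid','yellow_box','green_lid','red_lid','cup','basin','spatula'): find(n,t)
E
```

```text
0.0187
0.1 [ 0.1824 -0.6234  0.2303] [[0.281, -0.96, -0.001], [-0.96, -0.281, 0.002], [-0.002, 0.0, -1.0]] [ 0.5 -0.1 -0.9] 0.08546646032621256 [ 1.3    0.322 -0.07   1.452  0.023  1.371 -0.057]
(np.float64(468.57497199574993), 282.1699819545042, 211.4545186975677, array([[-0.74041968, -0.42968554,  0.51686462, -0.16532905],
       [-0.67196708,  0.4908912 , -0.55451427,  0.71386532],
       [-0.01545753, -0.75788928, -0.65220004,  0.97725503],
       [ 0.        ,  0.        ,  0.        ,  1.        ]]))
side stand 0.74 [0.3385 0.2188 0.0251] [272. 318.]
side stand 0.74 [0.3481 0.0368 0.0203] [315. 275.]
side stand 0.69 [0.5349 0.2685 0.024 ] [204. 289.]
side yellow_tab 0.76 [ 0.6134 -0.1374  0.0929] [285. 185.]
side yellow_lid 0.68 [ 0.6151 -0.1404  0.0916] [285. 185.]
side yellow_box 0.6 [ 0.6102 -0.1335  0.0912] [285. 186.]
side green_lid 0.33 [ 0.6097 -0.1336  0.0883] [285. 187.]
side red_lid 0.65 [ 0.6328 -0.028   0.0906] [256. 200.]
side red_lid 0.37 [0.6166 0.0316 0.0038] [247. 234.]
side cup 0.9 [0.6349 0.4363 0.0555] [125. 299.]
side basin 0.9 [ 0.5571 -0.5516  0.0552] [37
[... 380 characters left out ...]
top stand 0.89 [0.5381 0.2673 0.0277] [170. 203.]
top stand 0.65 [0.35   0.0343 0.0276] [251. 269.]
top yellow_tab 0.56 [ 0.6254 -0.1391  0.0963] [313. 170.]
top yellow_tab 0.37 [0.6693 0.0781 0.0953] [235. 154.]
top yellow_lid 0.75 [ 0.6188 -0.139   0.0971] [313. 172.]
top yellow_box 0.96 [ 0.628  -0.1373  0.0948] [313. 169.]
top green_lid 0.65 [0.6616 0.0854 0.0967] [232. 157.]
top green_lid 0.24 [ 0.6206 -0.1361  0.0957] [312. 172.]
top green_lid 0.23 [ 0.6227 -0.0562  0.0066] [283. 175.]
top cup 0.96 [0.6534 0.445  0.0479] [108. 162.]
top cup 0.25 [ 0.6222 -0.1423  0.0994] [315. 171.]
top basin 0.63 [ 0.5423 -0.5237  0.0369] [446. 202.]
top spatula 0.74 [0.7193 0.3573 0.0046] [143. 142.]
```

View pics/s0.png

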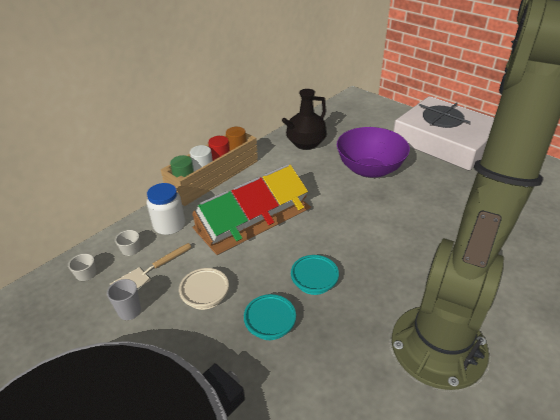

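View pics/t0.png

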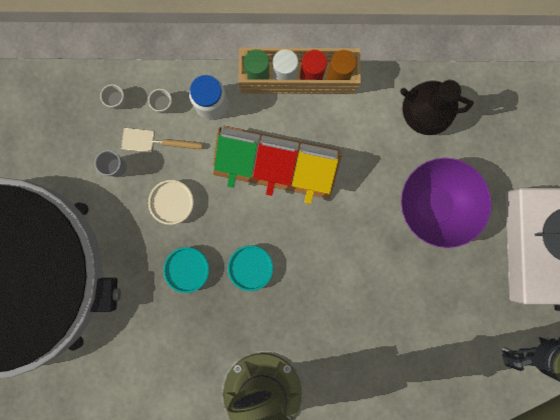

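The stand is the pale dish at side (204,289) and top (170,203). The lids run green, red, yellow, with yellow at top (315,172). Next I'll fit the rack pose using colour masks.

```bash
cat > fit.py <<'E'
from h import *
from scipy.optimize import minimize, differential_evolution
ims={n:cv2.imread(f'pics/{n[0]}0.png') for n in('side','top')}
hs={n:cv2.cvtColor(i,cv2.COLOR_BGR2HSV) for n,i in ims.items()}
c0={'green':((50,75),.112,(.66,.085)),'red':((0,6),0,(.64,-.027)),'yellow':((20,32),-.112,(.62,-.138))}
masks={}
for n in hs:
    for c,((a,b),y,p) in c0.items():
        m=cv2.inRange(hs[n],(a,130,80),(b,255,255))
        q=proj(n,[*p,.092]).astype(int); z=np.zeros_like(m); cv2.circle(z,tuple(int(v) for v in q),45,255,-1)
        k,l,s,_=cv2.connectedComponentsWithStats(m&z); j=1+np.argmax(s[1:,4]); masks[n,c]=(l==j); print(n,c,s[j])
def pts(p,y,n=.0705,open_=0):
    x0,y0,a=p; 
    out=[]
    P=[(.053,-.054),(.053,.054),(-.053,.054),(-.053,.010),(-.093,.010),(-.093,-.010),(-.053,-.010),(-.053,-.054)]
    for u,v in P:
        X=.866*u-.5*n; Z=.034+.5*u+.866*n; Y=y+v
        out.append([x0+np.cos(a)*X-np.sin(a)*Y,y0+np.sin(a)*X+np.cos(a)*Y,Z])
    return out
def cost(p):
    t=0
    for (n,c),m in masks.items():
        q=np.array([proj(n,P) for P in pts(p,c0[c][1])]); z=np.zeros(m.shape,np.uint8)
        cv2.fillPoly(z,[np.round(q*16).astype(np.int32)],1,shift=4); t+=np.sum(z.astype(bool)^m)/m.sum()
    return t
if __name__=='__main__':
    rs=differential_evolution(cost,[(.58,.74),(-.08,.05),(-.6,.6)],popsize=20,maxiter=60,seed=1,tol=1e-6)
    print(rs.x,rs.fun)
    from fit import pts
    for n in ims:
        v=ims[n].copy()
        for c in c0: cv2.polylines(v,[np.round(np.array([proj(n,P) for P in pts(rs.x,c0[c][1])])).astype(np.int32)],1,(255,0,255))
        q=proj(n,[.65,-.03,.09]).astype(int); ims[n]=cv2.resize(v[q[1]-65:q[1]+65,q[0]-80:q[0]+80],None,fx=2.5,fy=2.5)
    cv2.imwrite('pics/fit.png',np.hstack(list(ims.values())))
    # stand
    r.grab_frame('top'); r.grab_frame('side')
    for n in('top','side'):
        for d in r.trace(n,'stand'):
            m=d['region'].astype(np.uint8); ct=max(cv2.findContours(m,0,1)[0],key=len)
            (u,v),_,_=cv2.fitEllipse(cv2.convexHull(ct)); print(n,d['score'],ray(n,u,v,.03 if n=='top' else .026))
E
python3 fit.py
```

```text
side green [ 199  192   48   49 1258]
side red [ 232  178   47   47 1190]
side yellow [ 263  165   45   45 1097]
top green [ 215  135   42   52 1386]
top red [ 253  143   45   53 1451]
top yellow [ 291  151   48   53 1522]Traceback (most recent call last):
  File "fit.py", line 27, in <module>
    rs=differential_evolution(cost,[(.58,.74),(-.08,.05),(-.6,.6)],popsize=20,maxiter=60,seed=1,tol=1e-6)
    return fun(*args, **kwargs)
    ret = solver.solve()
    next(self)
    ~~~~^^^^^^
    energy = self.func(parameters)
    return self.f(x, *self.args)
           ~~~~~~^^^^^^^^^^^^^^^
  File "fit.py", line 23, in cost
    q=np.array([proj(n,P) for P in pts(p,c0[c][1])]); z=np.zeros(m.shape,np.uint8)
                ~~~~^^^^^
  File "h.py", line 11, in proj
    f,cx,cy,T=K(n); c=T[:3,:3].T@(np.array(P)-T[:3,3]); return np.array([cx+f*c[0]/c[2],cy+f*c[1]/c[2]])
              ~^^^
  File "h.py", line 7, in K
    m=r.camera_model(n); f=210/np.tan(np.radians(m['vfov'])/2); return f,m['cx'],m['cy'],np.array(m['T'])
ValueError: time passes only in moves, steps and waits
```

Request:
play_rows:
  deltas:
    - {"z": -50,"hand": 60}
    - {"z": -100,"hand": 60}
    - {"z": -150,"hand": 60}
    - {"z": -200,"hand": 60}
    - {"z": -250,"hand": 60}
    - {"z": -300,"hand": 60}
    - {"z": -350,"hand": 60}
    - {"z": -400,"hand": 60}

```text
invalid input
```

```bash
python3 -c "
from h import *
st()"
```

```text
1.0 [ 0.1826 -0.6239  0.2314] [[0.281, -0.96, -0.0], [-0.96, -0.281, -0.0], [0.0, 0.0, -1.0]] [0.  0.4 1.1] 0.08556839955895193 [ 1.3    0.321 -0.07   1.451  0.023  1.371 -0.057]
```

```bash
sed -i 's/^def K/import functools\n@functools.cache\ndef K/' h.py; python3 fit.py
```

```text
side green [ 199  192   48   49 1258]
side red [ 232  178   47   47 1190]
side yellow [ 263  165   45   45 1097]
top green [ 215  135   42   52 1386]
top red [ 253  143   45   53 1451]
top yellow [ 291  151   48   53 1522]
[ 0.67366618 -0.03679469 -0.20072829] 0.5379909692122451
side green [ 199  192   48   49 1258]
side red [ 232  178   47   47 1190]
side yellow [ 263  165   45   45 1097]
top green [ 215  135   42   52 1386]
top red [ 253  143   45   53 1451]
top yellow [ 291  151   48   53 1522]
top 0.83 [0.35405539 0.03887559 0.03      ]
top 0.81 [0.34830483 0.2205249  0.03      ]
top 0.66 [0.54179134 0.26747314 0.03      ]
top 0.56 [ 0.64847425 -0.02952733  0.03      ]
side 0.9 [0.53554201 0.26875302 0.026     ]
side 0.78 [0.34423916 0.22054888 0.026     ]
side 0.43 [0.69618932 0.25560971 0.026     ]
```

View pics/fit.png

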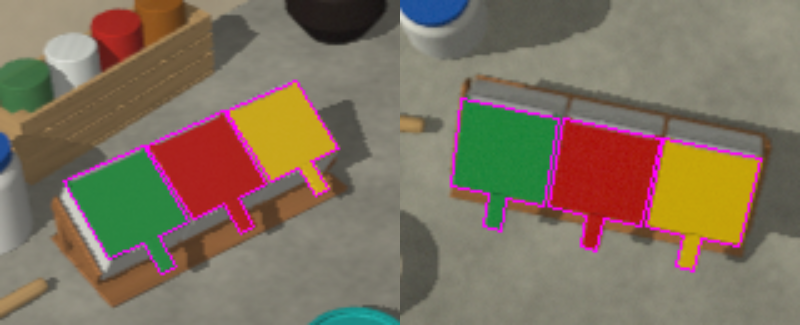

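Request:
play_rows:
  deltas:
    - {"x": 0,"y": 0,"z": -50,"yaw": 0,"hand": 60}
    - {"x": 0,"y": 0,"z": -100,"yaw": 0,"hand": 60}
    - {"x": 0,"y": 0,"z": -150,"yaw": 0,"hand": 60}
    - {"x": 0,"y": 0,"z": -200,"yaw": 0,"hand": 60}
    - {"x": 0,"y": 0,"z": -250,"yaw": 0,"hand": 60}
    - {"x": 0,"y": 0,"z": -300,"yaw": 0,"hand": 60}
    - {"x": 0,"y": 0,"z": -350,"yaw": 0,"hand": 60}
    - {"x": 0,"y": 0,"z": -400,"yaw": 0,"hand": 60}
  grip_force: 40

```text
clock: 2.0
ee_pos: [0.1777, -0.6121, 0.583]
tcp_rot: [2.487, -1.868, 0.057]
ft_force: [-0.8, 0.7, -0.8]
width: 0.06
```

The fit overlays all three lids and their tabs well in both views. Raising the tool may have tilted it near a joint limit, so I'll check.

```bash
python3 -c "
from h import *
st()"
```

```text
2.0 [ 0.1777 -0.6121  0.583 ] [[0.278, -0.96, 0.011], [-0.959, -0.278, -0.046], [0.047, 0.002, -0.999]] [-0.8  0.7 -0.8] 0.06000369498089246 [ 1.137  0.39   0.213  0.657 -0.091  2.054  0.   ]
```

Request:
play_rows:
  deltas:
    - {"x": 0,"y": 0,"z": 0,"yaw": 0,"hand": 60}
    - {"x": 0,"y": 0,"z": 0,"yaw": 0,"hand": 60}

```text
clock: 2.2
ee_pos: [0.1791, -0.6108, 0.5805]
tcp_rot: [2.494, -1.867, 0.053]
ft_force: [-0.7, 0.2, -0.9]
width: 0.0602
```

```bash
python3 -c "
from h import *
st()"
```

```text
2.2 [ 0.1791 -0.6108  0.5805] [[0.281, -0.96, 0.012], [-0.959, -0.282, -0.041], [0.043, -0.0, -0.999]] [-0.7  0.2 -0.9] 0.060167651032181205 [ 1.140e+00  3.880e-01  2.030e-01  6.640e-01 -8.800e-02  2.052e+00
 -1.000e-03]
```

Request:
play_rows:
  deltas:
    - {"x": 0,"y": 0,"z": 50,"yaw": 0,"hand": 60}
    - {"x": 0,"y": 0,"z": 60,"yaw": 0,"hand": 60}
    - {"x": 0,"y": 0,"z": 60,"yaw": 0,"hand": 60}

```text
clock: 2.5
ee_pos: [0.18, -0.6124, 0.5142]
tcp_rot: [2.501, -1.871, 0.039]
ft_force: [-0.3, -0.4, 0.4]
width: 0.06
```

```bash
python3 -c "
from h import *
st()"
```

```text
2.5 [ 0.18   -0.6124  0.5142] [[0.282, -0.959, 0.009], [-0.959, -0.282, -0.029], [0.031, -0.0, -1.0]] [-0.3 -0.4  0.4] 0.06000089932879573 [ 1.118  0.318  0.195  0.901 -0.065  1.897 -0.004]
```

The tilt persists and adds up at the j6 limit. That matters because the fully open lid leans over the box, so a vertical gripper body would hit it. I need about 30° of outward tilt, and it should point along the rack's azimuth, so I'll move in front of the rack first.

```bash
cat >> h.py <<'E'
RK=(.6737,-.0368,-.2007)
def box(x,y,z,Y=-.112):
    a=RK[2]; y=y+Y; return np.array([RK[0]+np.cos(a)*x-np.sin(a)*y,RK[1]+np.sin(a)*x+np.cos(a)*y,z])
def un(u,n): return box(.866*u-.5*n,0,.034+.5*u+.866*n)
def tab(th,L=.132):  # world point on tab at opening th
    b=np.pi+np.pi/6-th; h=(.0129,.1177); return box(h[0]+L*np.cos(b),0,h[1]+L*np.sin(b))
def rel(P,pz=0):  # tool delta mm bringing point pz behind TCP to world P; yaw to align x with row
    s=st(); M=R.from_rotvec(s['tcp_rot']).as_matrix(); d=M.T@(np.array(P)-np.array(s['ee_pos'])+pz*M[:,2])*1000
    row=np.array([-np.sin(RK[2]),np.cos(RK[2]),0]); v=M.T@row; yw=np.degrees(np.arctan2(v[1],v[0])); yw=(yw+90)%180-90
    ft=lambda v: np.array([v@[np.cos(RK[2]),np.sin(RK[2]),0],v@row,v[2]]).round(3)
    print('d',d.round(1),'yaw',round(yw,1),'zaxis in rack',ft(M[:,2]),'xaxis',ft(M[:,0]),'pinch in rackframe',ft(np.array(s['ee_pos'])-.0187*M[:,2]-box(0,0,0)))
E
echo
```

Request:
play_rows:
  deltas:
    - {"x": -29,"y": -41,"z": -1,"yaw": 4,"hand": 60}
    - {"x": -58,"y": -82,"z": -2,"yaw": 8,"hand": 60}
    - {"x": -87,"y": -123,"z": -3,"yaw": 12,"hand": 60}
    - {"x": -116,"y": -164,"z": -4,"yaw": 16,"hand": 60}
    - {"x": -145,"y": -205,"z": -5,"yaw": 20,"hand": 60}
    - {"x": -174,"y": -246,"z": -6,"yaw": 24,"hand": 60}
    - {"x": -203,"y": -287,"z": -7,"yaw": 28,"hand": 60}
    - {"x": -232,"y": -328,"z": -8,"yaw": 28,"hand": 60}

```text
clock: 3.3
ee_pos: [0.4294, -0.2982, 0.5207]
tcp_rot: [1.972, -2.424, 0.067]
ft_force: [0.6, -0.1, -0.4]
width: 0.06
```

```bash
python3 -c "
from h import *
rel([.56,-.13,.51])"
```

```text
3.3 [ 0.4294 -0.2982  0.5207] [[-0.204, -0.979, 0.015], [-0.978, 0.203, -0.043], [0.039, -0.023, -0.999]] [ 0.6 -0.1 -0.4] 0.060044642668613854 [ 0.609  0.051 -0.078  1.195  0.035  1.861 -1.234]
d [-191.6  -93.5    5.4] yaw -0.2 zaxis in rack [ 0.023 -0.039 -0.999] xaxis [-0.005 -0.999  0.039] pinch in rackframe [-0.188 -0.192  0.539]
```

Request:
play_rows:
  deltas:
    - {"x": -45,"y": -22,"z": 1,"yaw": 0,"hand": 60}
    - {"x": -90,"y": -44,"z": 2,"yaw": 0,"hand": 60}
    - {"x": -135,"y": -66,"z": 3,"yaw": 0,"hand": 60}
    - {"x": -180,"y": -88,"z": 5,"yaw": 0,"hand": 60}
    - {"x": -192,"y": -94,"z": 5,"yaw": 0,"hand": 60}

```text
clock: 3.8
ee_pos: [0.562, -0.1249, 0.5083]
tcp_rot: [1.987, -2.416, 0.058]
ft_force: [-0.6, 0.4, -0.3]
width: 0.0597
```

Request:
play_rows:
  deltas:
    - {"x": 0,"y": 0,"z": -50,"yaw": 0,"hand": 60}
    - {"x": 0,"y": 0,"z": -100,"yaw": 0,"hand": 60}
    - {"x": 0,"y": 0,"z": -150,"yaw": 0,"hand": 60}
    - {"x": 0,"y": 0,"z": -200,"yaw": 0,"hand": 60}

```text
clock: 4.2
ee_pos: [0.5538, -0.1288, 0.6051]
tcp_rot: [1.982, -2.435, 0.098]
ft_force: [1.0, -0.5, -1.6]
width: 0.0599
```

```bash
python3 -c "
from h import *
rel([.56,-.13,.51])"
```

```text
4.2 [ 0.5538 -0.1288  0.6051] [[-0.204, -0.978, 0.039], [-0.978, 0.202, -0.049], [0.04, -0.048, -0.998]] [ 1.  -0.5 -1.6] 0.05986749358811169 [-0.122  0.237  0.412  0.82  -0.066  2.051 -1.529]
d [-3.9 -1.7 95.3] yaw -0.2 zaxis in rack [ 0.048 -0.04  -0.998] xaxis [-0.005 -0.999  0.04 ] pinch in rackframe [-0.1   -0.001  0.624]
```

Request:
play_rows:
  deltas:
    - {"x": 0,"y": 0,"z": -200,"yaw": 0,"hand": 60}
    - {"x": 0,"y": 0,"z": -400,"yaw": 0,"hand": 60}

```text
clock: 4.4
ee_pos: [0.5374, -0.1233, 0.639]
tcp_rot: [-1.959, 2.404, -0.172]
ft_force: [-1.0, 0.5, 0.2]
width: 0.0599
```

```bash
python3 -c "
from h import *
rel([.56,-.13,.51])"
```

```text
4.4 [ 0.5374 -0.1233  0.639 ] [[-0.204, -0.974, 0.098], [-0.978, 0.199, -0.063], [0.042, -0.109, -0.993]] [-1.   0.5  0.2] 0.05991478821877061 [-0.22   0.192  0.516  0.808 -0.068  2.054 -1.527]
d [ -3.5  -9.3 130.8] yaw -0.0 zaxis in rack [ 0.109 -0.042 -0.993] xaxis [-0.005 -0.999  0.042] pinch in rackframe [-0.118  0.001  0.658]
```

Request:
play_rows:
  deltas:
    - {"x": 0,"y": 0,"z": -200,"yaw": 0,"hand": 60}
    - {"x": 0,"y": 0,"z": -400,"yaw": 0,"hand": 60}

```text
clock: 4.6
ee_pos: [0.5196, -0.1178, 0.6674]
tcp_rot: [-1.937, 2.374, -0.235]
ft_force: [-0.0, -0.2, 0.4]
width: 0.0599
```

```bash
python3 -c "
from h import *
rel([.56,-.13,.51])"
```

```text
4.6 [ 0.5196 -0.1178  0.6674] [[-0.204, -0.968, 0.149], [-0.978, 0.194, -0.075], [0.043, -0.161, -0.986]] [-0.  -0.2  0.4] 0.0598685624200596 [-0.355  0.146  0.646  0.805 -0.064  2.054 -1.528]
d [ -3.1 -16.1 162.2] yaw 0.1 zaxis in rack [ 0.161 -0.044 -0.986] xaxis [-0.005 -0.999  0.043] pinch in rackframe [-0.138  0.003  0.686]
```

Request:
play_rows:
  deltas:
    - {"x": 0,"y": -150,"z": -200,"yaw": 0,"hand": 60}
    - {"x": 0,"y": -300,"z": -400,"yaw": 0,"hand": 60}

```text
clock: 4.8
ee_pos: [0.5535, -0.1212, 0.6872]
tcp_rot: [-1.918, 2.34, -0.298]
ft_force: [0.9, 0.4, 1.1]
width: 0.0599
```

```bash
python3 -c "
from h import *
rel([.56,-.13,.51])"
```

```text
4.8 [ 0.5535 -0.1212  0.6872] [[-0.201, -0.959, 0.202], [-0.979, 0.187, -0.086], [0.045, -0.215, -0.976]] [0.9 0.4 1.1] 0.05993754286415554 [-0.177  0.213  0.479  0.677 -0.08   2.053 -1.532]
d [ -0.7  30.1 174.9] yaw 0.5 zaxis in rack [ 0.215 -0.044 -0.976] xaxis [-0.002 -0.999  0.045] pinch in rackframe [-0.105  0.006  0.705]
```

Request:
play_rows:
  deltas:
    - {"x": 0,"y": -150,"z": -200,"yaw": 0,"hand": 60}
    - {"x": 0,"y": -300,"z": -400,"yaw": 0,"hand": 60}

```text
clock: 5.0
ee_pos: [0.5784, -0.1259, 0.7051]
tcp_rot: [-1.893, 2.313, -0.357]
ft_force: [0.5, -0.2, 0.3]
width: 0.0603
```

```bash
python3 -c "
from h import *
rel([.56,-.13,.51])"
```

```text
5.0 [ 0.5784 -0.1259  0.7051] [[-0.204, -0.947, 0.249], [-0.978, 0.185, -0.099], [0.048, -0.264, -0.963]] [ 0.5 -0.2  0.3] 0.060287192627492 [-0.097  0.268  0.417  0.569 -0.095  2.054 -1.535]
d [ -1.5  68.1 183.8] yaw 0.4 zaxis in rack [ 0.264 -0.047 -0.963] xaxis [-0.005 -0.999  0.048] pinch in rackframe [-0.081  0.007  0.723]
```

Request:
play_rows:
  deltas:
    - {"x": 0,"y": -100,"z": -200,"yaw": 0,"hand": 60}
    - {"x": 0,"y": -200,"z": -400,"yaw": 0,"hand": 60}

```text
clock: 5.2
ee_pos: [0.5801, -0.1241, 0.7292]
tcp_rot: [-1.868, 2.283, -0.416]
ft_force: [-1.3, -0.7, 1.1]
width: 0.0596
```

Request:
play_rows:
  deltas:
    - {"x": 0,"y": -100,"z": -200,"yaw": 0,"hand": 60}
    - {"x": 0,"y": -200,"z": -400,"yaw": 0,"hand": 60}

```text
clock: 5.4
ee_pos: [0.5764, -0.1207, 0.7544]
tcp_rot: [-1.843, 2.25, -0.473]
ft_force: [-0.3, 0.9, 0.9]
width: 0.0604
```

Request:
play_rows:
  deltas:
    - {"x": 0,"y": -100,"z": -200,"yaw": 0,"hand": 60}
    - {"x": 0,"y": -200,"z": -400,"yaw": 0,"hand": 60}

```text
clock: 5.6
ee_pos: [0.569, -0.1164, 0.7793]
tcp_rot: [-1.819, 2.218, -0.526]
ft_force: [-0.1, 1.1, -0.7]
width: 0.06
```

```bash
python3 -c "
from h import *
rel([.56,-.13,.51])"
```

```text
5.6 [ 0.569  -0.1164  0.7793] [[-0.206, -0.896, 0.392], [-0.977, 0.167, -0.132], [0.052, -0.41, -0.91]] [-0.1  1.1 -0.7] 0.059967862961117994 [-0.123  0.258  0.468  0.425 -0.122  2.053 -1.541]
d [  1.1 116.3 243.4] yaw 0.8 zaxis in rack [ 0.411 -0.051 -0.91 ] xaxis [-0.008 -0.999  0.052] pinch in rackframe [-0.094  0.014  0.796]
```

Request:
play_rows:
  deltas:
    - {"x": 0,"y": -100,"z": -200,"yaw": 0,"hand": 60}
    - {"x": 0,"y": -200,"z": -400,"yaw": 0,"hand": 60}

```text
clock: 5.8
ee_pos: [0.5578, -0.1113, 0.8042]
tcp_rot: [-1.794, 2.185, -0.578]
ft_force: [-0.9, -0.8, 0.6]
width: 0.0601
```

```bash
python3 -c "
from h import *
rel([.56,-.13,.51])"
```

```text
5.8 [ 0.5578 -0.1113  0.8042] [[-0.207, -0.876, 0.436], [-0.977, 0.161, -0.141], [0.054, -0.455, -0.889]] [-0.9 -0.8  0.6] 0.060133122960552315 [-0.151  0.241  0.503  0.393 -0.13   2.053 -1.543]
d [  2.  129.1 265.1] yaw 1.0 zaxis in rack [ 0.456 -0.051 -0.889] xaxis [-0.008 -0.999  0.054] pinch in rackframe [-0.107  0.017  0.821]
```

Request:
play_rows:
  deltas:
    - {"x": 0,"y": -120,"z": -200,"yaw": 0,"hand": 60}
    - {"x": 0,"y": -240,"z": -400,"yaw": 0,"hand": 60}
    - {"x": 0,"y": -240,"z": -400,"yaw": 0,"hand": 60}

```text
clock: 6.1
ee_pos: [0.545, -0.1052, 0.8301]
tcp_rot: [-1.768, 2.151, -0.631]
ft_force: [0.8, -0.2, 0.8]
width: 0.0601
```

```bash
python3 -c "
from h import *
rel(tab(0),.0187); print(tab(0),tab(1.65))"
```

```text
6.1 [ 0.545  -0.1052  0.8301] [[-0.208, -0.851, 0.482], [-0.977, 0.153, -0.151], [0.055, -0.502, -0.863]] [ 0.8 -0.2  0.8] 0.060076047535867816 [-0.186  0.225  0.547  0.359 -0.139  2.053 -1.546]
d [-23.4 381.3 697.2] yaw 1.1 zaxis in rack [ 0.502 -0.052 -0.863] xaxis [-0.009 -0.998  0.055] pinch in rackframe [-0.122  0.02   0.846]
[ 0.55199253 -0.12633416  0.0517    ] [ 0.608404   -0.13781045  0.23687896]
```

Request:
play_rows:
  deltas:
    - {"x": -1,"y": 24,"z": 37,"yaw": 0,"hand": 60}
    - {"x": -3,"y": 48,"z": 75,"yaw": 0,"hand": 60}
    - {"x": -4,"y": 71,"z": 112,"yaw": 0,"hand": 60}
    - {"x": -6,"y": 95,"z": 149,"yaw": 0,"hand": 60}
    - {"x": -7,"y": 119,"z": 187,"yaw": 0,"hand": 60}
    - {"x": -9,"y": 143,"z": 224,"yaw": 0,"hand": 60}
    - {"x": -10,"y": 167,"z": 261,"yaw": 0,"hand": 60}
    - {"x": -12,"y": 190,"z": 299,"yaw": 0,"hand": 60}

```text
clock: 6.9
ee_pos: [0.5295, -0.1059, 0.5226]
tcp_rot: [-1.779, 2.145, -0.627]
ft_force: [-0.6, 0.1, 1.2]
width: 0.0602
```

```bash
python3 -c "
from h import *
rel(tab(0),.0187)"
```

```text
6.9 [ 0.5295 -0.1059  0.5226] [[-0.199, -0.855, 0.479], [-0.978, 0.146, -0.148], [0.056, -0.498, -0.865]] [-0.6  0.1  1.2] 0.06015575278501677 [-0.085 -0.301  0.11   1.597  0.172  1.336 -1.725]
d [-11.  212.4 439.9] yaw 1.6 zaxis in rack [ 0.499 -0.049 -0.865] xaxis [-0.    -0.998  0.056] pinch in rackframe [-0.137  0.016  0.539]
```

Request:
play_rows:
  deltas:
    - {"x": -1,"y": 10,"z": 40,"yaw": 0,"hand": 60}
    - {"x": -2,"y": 30,"z": 83,"yaw": 0,"hand": 60}
    - {"x": -4,"y": 55,"z": 125,"yaw": 1,"hand": 60}
    - {"x": -5,"y": 80,"z": 167,"yaw": 1,"hand": 60}
    - {"x": -7,"y": 106,"z": 209,"yaw": 1,"hand": 60}
    - {"x": -8,"y": 133,"z": 250,"yaw": 1,"hand": 60}
    - {"x": -9,"y": 160,"z": 290,"yaw": 1,"hand": 60}
    - {"x": -10,"y": 187,"z": 325,"yaw": 1,"hand": 60}

```text
clock: 7.7
ee_pos: [0.5287, -0.1177, 0.1497]
tcp_rot: [-1.754, 2.157, -0.627]
ft_force: [0.3, -0.7, 0.1]
width: 0.0601
```

```bash
python3 -c "
from h import *
rel(tab(0),.0187)"
```

```text
7.7 [ 0.5287 -0.1177  0.1497] [[-0.216, -0.849, 0.483], [-0.975, 0.164, -0.149], [0.047, -0.503, -0.863]] [ 0.3 -0.7  0.1] 0.060078072761810895 [ 0.193 -0.189 -0.081  2.266  0.153  0.548 -1.776]
d [ -1.2  28.1 115.8] yaw 0.5 zaxis in rack [ 0.503 -0.049 -0.863] xaxis [-0.017 -0.999  0.047] pinch in rackframe [-0.135  0.005  0.166]
```

Request:
play_rows:
  deltas:
    - {"x": 0,"y": 10,"z": 35,"yaw": 0,"hand": 50}
    - {"x": -1,"y": 20,"z": 70,"yaw": 0,"hand": 50}
    - {"x": -1,"y": 28,"z": 100,"yaw": 0,"hand": 50}
    - {"x": -1,"y": 28,"z": 116,"yaw": 0,"hand": 50}
    - {"x": -1,"y": 28,"z": 116,"yaw": 0,"hand": 50}

```text
clock: 8.2
ee_pos: [0.5611, -0.1292, 0.0353]
tcp_rot: [-1.756, 2.159, -0.623]
ft_force: [-0.4, -0.3, -0.5]
width: 0.0498
```

```bash
python3 -c "
from h import *
rel(tab(0),.0187)
s=snap('side','s1')
cv2.imwrite('pics/c1.png',cv2.resize(s[120:270,180:380],None,fx=3,fy=3)[:,:,::-1])"
```

```text
8.2 [ 0.5611 -0.1292  0.0353] [[-0.216, -0.851, 0.479], [-0.975, 0.164, -0.148], [0.047, -0.499, -0.865]] [-0.4 -0.3 -0.5] 0.04981483156926484 [ 0.213  0.085 -0.089  2.288  0.366  0.266 -1.979]
d [-0.1 -0.  -0.3] yaw 0.5 zaxis in rack [ 0.499 -0.049 -0.865] xaxis [-0.017 -0.999  0.047] pinch in rackframe [-0.101 -0.     0.051]
```

View pics/c1.png

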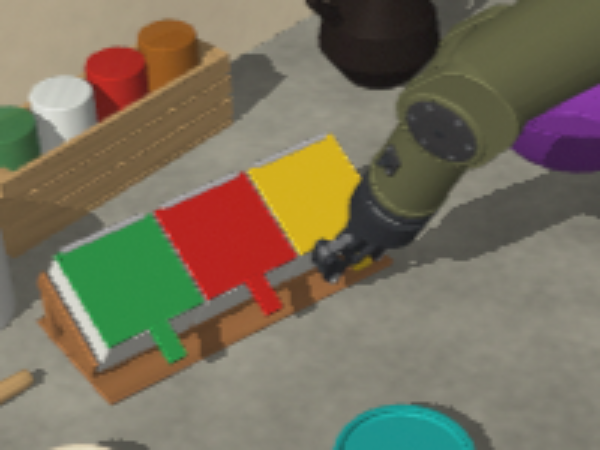

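The fingers straddle the yellow tab (crop ~340,265) and clear the red one. Next I'll grip the tab and open the lid.

Request:
play_rows:
  deltas:
    - {"x": 0,"y": 0,"z": 0,"yaw": 0,"hand": 15}
    - {"x": 0,"y": 0,"z": 0,"yaw": 0,"hand": 15}
    - {"x": 0,"y": 0,"z": 0,"yaw": 0,"hand": 15}
    - {"x": 0,"y": 0,"z": 0,"yaw": 0,"hand": 15}
  grip_force: 40

```text
clock: 8.65
ee_pos: [0.5633, -0.132, 0.0406]
tcp_rot: [-1.749, 2.158, -0.632]
ft_force: [-3.7, -5.0, 2.8]
width: 0.019
```

Request:
play_rows:
  deltas:
    - {"x": 0,"y": -0.7,"z": -13.6,"yaw": 0,"hand": 15}
    - {"x": 0,"y": -2.8,"z": -27,"yaw": 0,"hand": 15}
    - {"x": 0,"y": -6.3,"z": -40.1,"yaw": 0,"hand": 15}
    - {"x": 0,"y": -11,"z": -53,"yaw": 0,"hand": 15}
    - {"x": 0,"y": -17.2,"z": -65.1,"yaw": 0,"hand": 15}
    - {"x": 0,"y": -24.6,"z": -76.6,"yaw": 0,"hand": 15}
    - {"x": 0,"y": -33,"z": -87.2,"yaw": 0,"hand": 15}
    - {"x": 0,"y": -42.4,"z": -97,"yaw": 0,"hand": 15}

```text
clock: 9.45
ee_pos: [0.5518, -0.1287, 0.146]
tcp_rot: [-1.748, 2.161, -0.638]
ft_force: [6.9, -19.6, -8.8]
width: 0.0193
```

```bash
python3 -c "
from h import *
rel(tab(.825),.0187);rel(tab(1.64),.0187)"
```

```text
9.45 [ 0.5518 -0.1287  0.146 ] [[-0.222, -0.845, 0.486], [-0.974, 0.166, -0.156], [0.051, -0.507, -0.86]] [  6.9 -19.6  -8.8] 0.019290685685199913 [ 0.221 -0.127 -0.095  2.224  0.167  0.522 -1.78 ]
d [-1.5  4.8  3.2] yaw 0.3 zaxis in rack [ 0.507 -0.056 -0.86 ] xaxis [-0.024 -0.998  0.051] pinch in rackframe [-0.111 -0.001  0.162]
9.45 [ 0.5518 -0.1287  0.146 ] [[-0.222, -0.845, 0.486], [-0.974, 0.166, -0.156], [0.051, -0.507, -0.86]] [  6.9 -19.6  -8.8] 0.019290685685199913 [ 0.221 -0.127 -0.095  2.224  0.167  0.522 -1.78 ]
d [  1.  -94.2 -30.6] yaw 0.3 zaxis in rack [ 0.507 -0.056 -0.86 ] xaxis [-0.024 -0.998  0.051] pinch in rackframe [-0.111 -0.001  0.162]
```

Request:
play_rows:
  deltas:
    - {"x": 0.2,"y": -10.3,"z": -8,"yaw": 0,"hand": 15}
    - {"x": 0.4,"y": -21.3,"z": -15,"yaw": 0,"hand": 15}
    - {"x": 0.6,"y": -33,"z": -21,"yaw": 0,"hand": 15}
    - {"x": 0.8,"y": -45,"z": -25.5,"yaw": 0,"hand": 15}
    - {"x": 1,"y": -57.5,"z": -29,"yaw": 0,"hand": 15}
    - {"x": 1,"y": -70,"z": -31,"yaw": 0,"hand": 15}
    - {"x": 1,"y": -83,"z": -32,"yaw": 0,"hand": 15}
    - {"x": 1,"y": -95,"z": -31,"yaw": 0,"hand": 15}

```text
clock: 10.25
ee_pos: [0.6146, -0.1415, 0.2198]
tcp_rot: [-1.748, 2.167, -0.634]
ft_force: [-5.8, -12.8, 2.9]
width: 0.019
```

```bash
python3 -c "
from h import *
rel(tab(1.64),.0187)
rel(un(0,.045),.0187)"
```

```text
10.25 [ 0.6146 -0.1415  0.2198] [[-0.225, -0.848, 0.481], [-0.973, 0.169, -0.157], [0.052, -0.503, -0.863]] [ -5.8 -12.8   2.9] 0.018972883186845355 [ 0.214 -0.06  -0.08   2.002  0.139  0.682 -1.736]
d [-1.3 -1.4  0.4] yaw 0.2 zaxis in rack [ 0.502 -0.058 -0.863] xaxis [-0.026 -0.998  0.052] pinch in rackframe [-0.046 -0.001  0.236]
10.25 [ 0.6146 -0.1415  0.2198] [[-0.225, -0.848, 0.481], [-0.973, 0.169, -0.157], [0.052, -0.503, -0.863]] [ -5.8 -12.8   2.9] 0.018972883186845355 [ 0.214 -0.06  -0.08   2.002  0.139  0.682 -1.736]
d [-10.4  61.3 152.6] yaw 0.2 zaxis in rack [ 0.502 -0.058 -0.863] xaxis [-0.026 -0.998  0.052] pinch in rackframe [-0.046 -0.001  0.236]
```

Request:
play_rows:
  deltas:
    - {"x": 0,"y": 0,"z": 0,"yaw": 0,"hand": 55}
    - {"x": 0,"y": 0,"z": 0,"yaw": 0,"hand": 55}
    - {"x": 0,"y": 0,"z": 0,"yaw": 0,"hand": 55}
    - {"x": 0,"y": 0,"z": -20,"yaw": 0,"hand": 55}
    - {"x": 0,"y": 0,"z": -50,"yaw": 0,"hand": 55}
    - {"x": -3,"y": 40,"z": -55,"yaw": 0,"hand": 55}
    - {"x": -6,"y": 85,"z": -55,"yaw": 0,"hand": 55}
    - {"x": -6,"y": 120,"z": -55,"yaw": 0,"hand": 55}

```text
clock: 11.05
ee_pos: [0.5038, -0.1005, 0.1949]
tcp_rot: [-1.763, 2.165, -0.614]
ft_force: [0.3, -0.5, 0.7]
width: 0.0551
```

```bash
python3 -c "
from h import *
s=snap('side','s2');t=snap('top','t2')
a=cv2.resize(s[120:260,200:360],None,fx=2.5,fy=2.5);b=cv2.resize(t[110:250,240:400],None,fx=2.5,fy=2.5)
cv2.imwrite('pics/c2.png',np.hstack([a,b])[:,:,::-1])
find('side','stopper');find('top','stopper');print('pred',un(0,.057),proj('side',un(0,.057)),proj('top',un(0,.057)))
rel(un(0,.045),.0187)"
```

```text
side stopper 0.4 [ 0.6277 -0.1315  0.0499] [281. 195.]
pred [ 0.62344428 -0.14087023  0.083362  ] [283.49709703 185.52965192] [313.74402092 171.36567798]
11.25 [ 0.5077 -0.1026  0.2001] [[-0.217, -0.851, 0.478], [-0.975, 0.165, -0.149], [0.048, -0.499, -0.866]] [-0.2 -0.3  0.4] 0.05480524644249987 [ 0.288 -0.302 -0.186  2.237  0.076  0.688 -1.728]
d [  5.9 -46.6 192.8] yaw 0.4 zaxis in rack [ 0.498 -0.051 -0.866] xaxis [-0.019 -0.999  0.048] pinch in rackframe [-0.159  0.015  0.216]
```

View pics/c2.png

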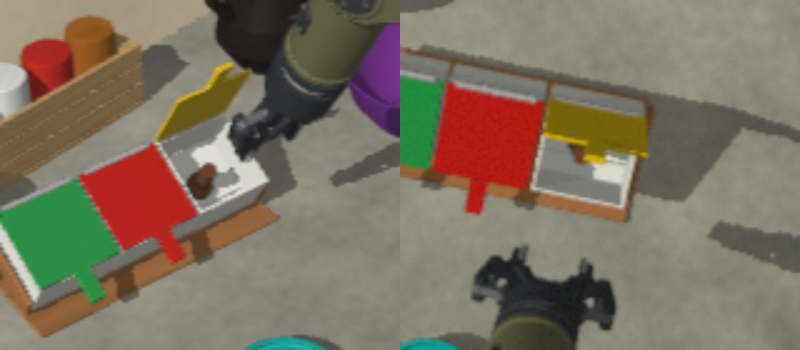

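```bash
cat > fs.py <<'E'
from h import *
from scipy.optimize import minimize
def P(u,y,n): return box(.866*u-.5*n,y,.034+.5*u+.866*n)
def ren(n,u,y):
    z=np.zeros((420,560),np.uint8)
    def ring(rr,h): return [proj(n,P(u+rr*np.cos(t),y+rr*np.sin(t),.003+h)) for t in np.linspace(0,6.28,24)]
    for a,b in(((.018,0),(.018,.013)),((.018,.013),(.0105,.018)),((.0105,.018),(.0105,.054))):
        hull=cv2.convexHull(np.array(ring(*a)+ring(*b),np.float32)); cv2.fillConvexPoly(z,np.round(hull*16).astype(np.int32),1,shift=4)
    return z>0
s=cv2.imread('pics/s2.png'); g=s.astype(int)
hv=cv2.cvtColor(s,cv2.COLOR_BGR2HSV)
m=((hv[:,:,0]<14)&(hv[:,:,1]>70)&(hv[:,:,2]<150)); z=np.zeros_like(m); z[178:206,268:296]=1; m&=z
print(m.sum(),np.argwhere(m).mean(0))
for y0,x0 in [(178,268)]:
    for row in m[y0:y0+28,x0:x0+28]: print(''.join('#' if v else '.' for v in row))
best=min(((ren('side',u/1e3,y/1e3)^m).sum(),u,y) for u in range(-20,21,1) for y in range(-20,21,1))
print(best, ren('side',0,0).sum(), np.argwhere(ren('side',0,0)).mean(0))
E
python3 fs.py
```

```text
113 [192.61946903 280.47787611]
............................
............................
............................
............................
............................
............................
............................
...............#............
.............#####..........
............######..........
............######..........
..........#########.........
........##########..........
........#########...........
.......##########...........
.......##########...........
....#..##########...........
........#########...........
........########............
......#..#######............
.........#####..............
.......#...##...............
............................
............................
.........#..................
............................
...........................#
...........................#
(np.int64(51), -7, 4) 162 [190.64814815 280.19753086]
```

```bash
cat >> fs.py <<'E'
print('---')
r.grab_frame('side')
for d in r.trace('side','stopper')[:2]:
    q=d['region']; print(d['score'],q.sum(),np.argwhere(q).mean(0),min(((ren('side',u/1e3,y/1e3)^q).sum(),u,y) for u in range(-20,21) for y in range(-20,21)))
for sv in(35,50,60):
    q=((hv[:,:,0]<20)&(hv[:,:,1]>sv)&z); k,l,ss,_=cv2.connectedComponentsWithStats(q.astype(np.uint8)); 
    q=l==1+np.argmax(ss[1:,4]); print(sv,q.sum(),min(((ren('side',u/1e3,y/1e3)^q).sum(),u,y) for u in range(-20,21) for y in range(-20,21)))
q=ren('side',-.007,.004)
v=s.copy(); 
for c,p in (((255,0,255),(-.007,.004)),((0,255,0),(0,0))):
    cs,_=cv2.findContours(ren('side',*p).astype(np.uint8),0,1); cv2.drawContours(v,cs,-1,c)
cv2.imwrite('pics/c3.png',cv2.resize(np.hstack([s[170:215,255:310],v[170:215,255:310]]),None,fx=7,fy=7,interpolation=cv2.INTER_NEAREST))
E
python3 fs.py | sed -n '/---/,$p'
```

```text
---
0.57 1362 [213.85168869 223.15712188] (np.int64(1516), -2, -19)
35 120 (np.int64(36), -7, 4)
50 116 (np.int64(40), -7, 4)
60 111 (np.int64(45), -7, 4)
```

View pics/c3.png

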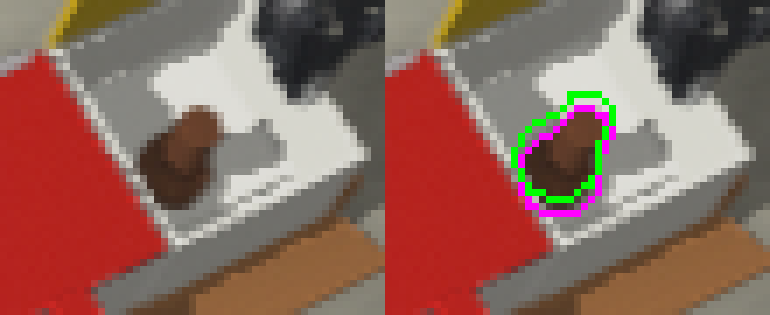

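```bash
python3 -c "
from h import *
def P(u,y,n): return box(.866*u-.5*n,y,.034+.5*u+.866*n)
rel(P(-.006,.004,.14),.0187);rel(P(-.006,.004,.045),.0187)"
```

```text
11.35 [ 0.5089 -0.1028  0.2018] [[-0.218, -0.85, 0.48], [-0.975, 0.165, -0.149], [0.047, -0.501, -0.864]] [-0.3 -0.6 -0.3] 0.055374079773815296 [ 0.287 -0.302 -0.185  2.235  0.076  0.688 -1.728]
d [  6.7 -38.4  98.7] yaw 0.4 zaxis in rack [ 0.5   -0.051 -0.864] xaxis [-0.019 -0.999  0.047] pinch in rackframe [-0.158  0.015  0.218]
11.35 [ 0.5089 -0.1028  0.2018] [[-0.218, -0.85, 0.48], [-0.975, 0.165, -0.149], [0.047, -0.501, -0.864]] [-0.3 -0.6 -0.3] 0.055374079773815296 [ 0.287 -0.302 -0.185  2.235  0.076  0.688 -1.728]
d [  1.9 -38.4 193.5] yaw 0.4 zaxis in rack [ 0.5   -0.051 -0.864] xaxis [-0.019 -0.999  0.047] pinch in rackframe [-0.158  0.015  0.218]
```

Request:
play_rows:
  deltas:
    - {"x": 2,"y": -20,"z": 25,"yaw": 0,"hand": 45}
    - {"x": 4,"y": -38,"z": 55,"yaw": 0,"hand": 45}
    - {"x": 6,"y": -38,"z": 80,"yaw": 0,"hand": 45}
    - {"x": 6,"y": -38,"z": 98,"yaw": 0,"hand": 45}
    - {"x": 6,"y": -38,"z": 98,"yaw": 0,"hand": 45}

```text
clock: 11.85
ee_pos: [0.5853, -0.1297, 0.132]
tcp_rot: [-1.757, 2.165, -0.618]
ft_force: [0.9, -0.4, 0.2]
width: 0.0449
```

```bash
python3 -c "
from h import *
def P(u,y,n): return box(.866*u-.5*n,y,.034+.5*u+.866*n)
rel(P(-.006,.004,.045),.0187)"
```

```text
11.85 [ 0.5853 -0.1297  0.132 ] [[-0.218, -0.853, 0.475], [-0.975, 0.166, -0.148], [0.047, -0.495, -0.868]] [ 0.9 -0.4  0.2] 0.04490091194626666 [ 0.316 -0.023 -0.194  2.155  0.178  0.504 -1.792]
d [-4.3 -4.4 92.5] yaw 0.4 zaxis in rack [ 0.495 -0.051 -0.868] xaxis [-0.019 -0.999  0.047] pinch in rackframe [-0.077  0.004  0.148]
```

Request:
play_rows:
  deltas:
    - {"x": -2,"y": -3,"z": 30,"yaw": 0,"hand": 45}
    - {"x": -3,"y": -4,"z": 55,"yaw": 0,"hand": 45}
    - {"x": -4,"y": -4,"z": 75,"yaw": 0,"hand": 45}
    - {"x": -4,"y": -4,"z": 91,"yaw": 0,"hand": 45}
    - {"x": -4,"y": -4,"z": 91,"yaw": 0,"hand": 45}

```text
clock: 12.35
ee_pos: [0.6328, -0.1398, 0.0559]
tcp_rot: [-1.757, 2.164, -0.62]
ft_force: [-0.6, -0.2, -0.5]
width: 0.0449
```

```bash
python3 -c "
from h import *
def P(u,y,n): return box(.866*u-.5*n,y,.034+.5*u+.866*n)
rel(P(-.006,.004,.045),.0187)"
```

```text
12.35 [ 0.6328 -0.1398  0.0559] [[-0.218, -0.852, 0.476], [-0.975, 0.166, -0.149], [0.048, -0.496, -0.867]] [-0.6 -0.2 -0.5] 0.04491154823277514 [ 0.284  0.191 -0.167  2.109  0.353  0.348 -1.951]
d [-0.2  0.1  2.4] yaw 0.4 zaxis in rack [ 0.496 -0.051 -0.867] xaxis [-0.019 -0.999  0.048] pinch in rackframe [-0.029  0.004  0.072]
```

Request:
play_rows:
  deltas:
    - {"x": 0,"y": 0,"z": 0,"yaw": 0,"hand": 12}
    - {"x": 0,"y": 0,"z": 0,"yaw": 0,"hand": 12}
    - {"x": 0,"y": 0,"z": 0,"yaw": 0,"hand": 12}
    - {"x": 0,"y": 0,"z": 0,"yaw": 0,"hand": 12}
  grip_force: 25

```text
clock: 12.75
ee_pos: [0.633, -0.1397, 0.0579]
tcp_rot: [-1.755, 2.162, -0.623]
ft_force: [-4.1, 0.5, 6.9]
width: 0.0201
```

```bash
python3 -c "
from h import *
def P(u,y,n): return box(.866*u-.5*n,y,.034+.5*u+.866*n)
rel(P(-.006,.004,.045),.0187)"
```

```text
12.75 [ 0.633  -0.1397  0.0579] [[-0.218, -0.851, 0.479], [-0.975, 0.166, -0.149], [0.048, -0.499, -0.865]] [-4.1  0.5  6.9] 0.02007054557377242 [ 0.286  0.187 -0.169  2.11   0.353  0.348 -1.951]
d [-0.2  1.2  4.1] yaw 0.4 zaxis in rack [ 0.499 -0.051 -0.865] xaxis [-0.019 -0.999  0.048] pinch in rackframe [-0.029  0.004  0.074]
```

Request:
play_rows:
  deltas:
    - {"x": 0,"y": 0,"z": -10,"yaw": 0,"hand": 12}
    - {"x": 0,"y": 0,"z": -25,"yaw": 0,"hand": 12}
    - {"x": 0,"y": 2,"z": -50,"yaw": 0,"hand": 12}
    - {"x": 0,"y": 4,"z": -75,"yaw": 0,"hand": 12}
    - {"x": 0,"y": 6,"z": -100,"yaw": 0,"hand": 12}
    - {"x": 0,"y": 10,"z": -115,"yaw": 0,"hand": 12}

```text
clock: 13.35
ee_pos: [0.5685, -0.1207, 0.153]
tcp_rot: [-1.755, 2.162, -0.623]
ft_force: [0.2, 1.3, -0.8]
width: 0.02
```

```bash
python3 -c "
from h import *
rel([.45,.1,.25])
s=snap('side','s4');cv2.imwrite('pics/c4.png',cv2.resize(s[120:240,220:380],None,fx=4,fy=4)[:,:,::-1])"
```

```text
13.35 [ 0.5685 -0.1207  0.153 ] [[-0.218, -0.851, 0.478], [-0.975, 0.166, -0.149], [0.048, -0.498, -0.866]] [ 0.2  1.3 -0.8] 0.01996707748374593 [ 0.33  -0.094 -0.218  2.173  0.148  0.549 -1.776]
d [-184.7   89.  -173.5] yaw 0.4 zaxis in rack [ 0.498 -0.051 -0.866] xaxis [-0.019 -0.999  0.048] pinch in rackframe [-0.096  0.01   0.169]
```

View pics/c4.png

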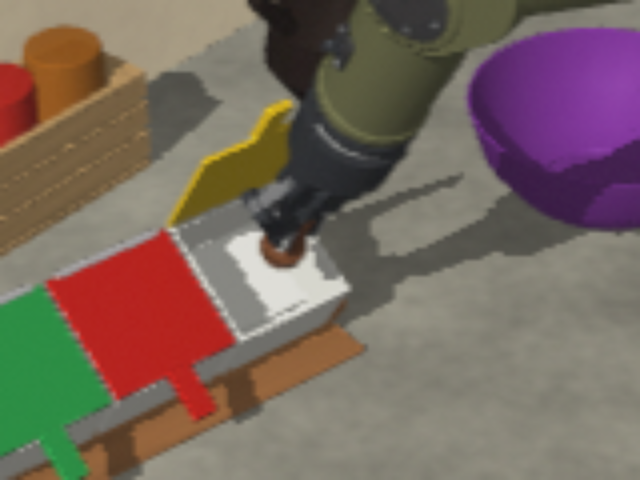

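The stopper is held squarely (crop 285,245). To place it upright I have to undo the 30° tilt, so I'll rise and then pull inward against the near-reach limit.

Request:
play_rows:
  deltas:
    - {"x": 2,"y": -20,"z": -35,"yaw": 0,"hand": 12}
    - {"x": 4,"y": -40,"z": -70,"yaw": 0,"hand": 12}
    - {"x": 5,"y": -55,"z": -100,"yaw": 0,"hand": 12}
    - {"x": 5,"y": -40,"z": -130,"yaw": 0,"hand": 12}
    - {"x": 3,"y": -5,"z": -160,"yaw": 0,"hand": 12}

```text
clock: 13.9
ee_pos: [0.53, -0.1128, 0.2808]
tcp_rot: [-1.753, 2.178, -0.609]
ft_force: [-0.4, -0.3, 0.3]
width: 0.0204
```

Request:
play_rows:
  deltas:
    - {"x": -8,"y": 86,"z": -50,"yaw": 0,"hand": 12}
    - {"x": -15,"y": 172,"z": -100,"yaw": 0,"hand": 12}

```text
clock: 14.1
ee_pos: [0.5085, -0.098, 0.2459]
tcp_rot: [-1.781, 2.204, -0.557]
ft_force: [-0.3, -1.3, 0.1]
width: 0.02
```

```bash
python3 -c "
from h import *
rel([.45,.1,.25])"
```

```text
14.1 [ 0.5085 -0.098   0.2459] [[-0.219, -0.878, 0.426], [-0.975, 0.178, -0.134], [0.042, -0.445, -0.895]] [-0.3 -1.3  0.1] 0.020019752160553742 [ 0.176 -0.298 -0.091  2.122  0.095  0.866 -1.745]
d [-180.    84.9  -55.2] yaw 0.0 zaxis in rack [ 0.444 -0.047 -0.895] xaxis [-0.021 -0.999  0.042] pinch in rackframe [-0.158  0.02   0.263]
```

Request:
play_rows:
  deltas:
    - {"x": -8,"y": 86,"z": -50,"yaw": 0,"hand": 12}
    - {"x": -15,"y": 172,"z": -100,"yaw": 0,"hand": 12}

```text
clock: 14.3
ee_pos: [0.4851, -0.0859, 0.2118]
tcp_rot: [-1.797, 2.235, -0.492]
ft_force: [-0.8, -1.1, 0.8]
width: 0.02
```

```bash
python3 -c "
from h import *
rel([.45,.1,.25])"
```

```text
14.3 [ 0.4851 -0.0859  0.2118] [[-0.22, -0.897, 0.383], [-0.975, 0.191, -0.114], [0.029, -0.398, -0.917]] [-0.8 -1.1  0.8] 0.019995656052490467 [ 0.181 -0.301 -0.106  2.177  0.072  0.863 -1.75 ]
d [-172.4   51.8  -69.7] yaw -0.5 zaxis in rack [ 0.398 -0.035 -0.917] xaxis [-0.022 -0.999  0.029] pinch in rackframe [-0.182  0.027  0.229]
```

Request:
play_rows:
  deltas:
    - {"x": -8,"y": 60,"z": -150,"yaw": 0,"hand": 12}
    - {"x": -15,"y": 120,"z": -300,"yaw": 0,"hand": 12}

```text
clock: 14.5
ee_pos: [0.4722, -0.0783, 0.2085]
tcp_rot: [-1.811, 2.262, -0.439]
ft_force: [-0.7, -1.9, 0.5]
width: 0.0199
```

```bash
python3 -c "
from h import *
rel([.45,.1,.25])"
```

```text
14.5 [ 0.4722 -0.0783  0.2085] [[-0.223, -0.912, 0.345], [-0.975, 0.201, -0.099], [0.021, -0.358, -0.934]] [-0.7 -1.9  0.5] 0.01988692177537077 [ 0.181 -0.301 -0.112  2.171  0.054  0.911 -1.749]
d [-167.9   41.2  -64.1] yaw -0.9 zaxis in rack [ 0.357 -0.029 -0.934] xaxis [-0.024 -0.999  0.021] pinch in rackframe [-0.196  0.032  0.226]
```

Request:
play_rows:
  deltas:
    - {"x": -8,"y": 60,"z": -100,"yaw": 0,"hand": 12}
    - {"x": -15,"y": 120,"z": -200,"yaw": 0,"hand": 12}

```text
clock: 14.7
ee_pos: [0.4568, -0.0655, 0.2]
tcp_rot: [-1.831, 2.285, -0.379]
ft_force: [-0.2, -1.1, 0.2]
width: 0.0203
```

```bash
python3 -c "
from h import *
rel([.45,.1,.25])"
```

```text
14.7 [ 0.4568 -0.0655  0.2   ] [[-0.22, -0.927, 0.303], [-0.975, 0.205, -0.081], [0.013, -0.313, -0.95]] [-0.2 -1.1  0.2] 0.020265507754214002 [ 0.181 -0.302 -0.127  2.177  0.033  0.952 -1.751]
d [-159.3   24.6  -62.9] yaw -0.9 zaxis in rack [ 0.313 -0.019 -0.95 ] xaxis [-0.021 -1.     0.013] pinch in rackframe [-0.213  0.041  0.218]
```

Request:
play_rows:
  deltas:
    - {"x": -8,"y": 60,"z": -100,"yaw": 0,"hand": 12}
    - {"x": -15,"y": 120,"z": -200,"yaw": 0,"hand": 12}

```text
clock: 14.9
ee_pos: [0.4415, -0.0546, 0.1941]
tcp_rot: [-1.849, 2.312, -0.322]
ft_force: [-0.7, -1.6, 0.5]
width: 0.0203
```

Request:
play_rows:
  deltas:
    - {"x": -8,"y": 60,"z": -100,"yaw": 0,"hand": 12}
    - {"x": -15,"y": 120,"z": -200,"yaw": 0,"hand": 12}

```text
clock: 15.1
ee_pos: [0.4278, -0.0444, 0.1922]
tcp_rot: [-1.867, 2.337, -0.271]
ft_force: [-0.2, -1.5, -0.5]
width: 0.02
```

Request:
play_rows:
  deltas:
    - {"x": -8,"y": 60,"z": -80,"yaw": 0,"hand": 12}
    - {"x": -15,"y": 120,"z": -160,"yaw": 0,"hand": 12}

```text
clock: 15.3
ee_pos: [0.4138, -0.0337, 0.1897]
tcp_rot: [-1.885, 2.361, -0.223]
ft_force: [-0.4, -1.3, 0.5]
width: 0.0201
```

```bash
python3 -c "
from h import *
rel([.45,.1,.25])"
```

```text
15.3 [ 0.4138 -0.0337  0.1897] [[-0.222, -0.959, 0.178], [-0.975, 0.217, -0.045], [0.004, -0.184, -0.983]] [-0.4 -1.3  0.5] 0.020075531003890097 [ 0.181 -0.302 -0.172  2.172 -0.009  1.087 -1.778]
d [-138.2  -16.7  -58.8] yaw -1.3 zaxis in rack [ 0.183 -0.008 -0.983] xaxis [-0.023 -1.     0.004] pinch in rackframe [-0.259  0.063  0.208]
```

Request:
play_rows:
  deltas:
    - {"x": -8,"y": 60,"z": -80,"yaw": 0,"hand": 12}
    - {"x": -15,"y": 120,"z": -160,"yaw": 0,"hand": 12}

```text
clock: 15.5
ee_pos: [0.4014, -0.0236, 0.1908]
tcp_rot: [-1.903, 2.385, -0.18]
ft_force: [-0.5, -1.7, 0.1]
width: 0.0201
```

```bash
python3 -c "
from h import *
rel([.45,.1,.25])"
```

```text
15.5 [ 0.4014 -0.0236  0.1908] [[-0.223, -0.965, 0.14], [-0.975, 0.219, -0.039], [0.007, -0.145, -0.989]] [-0.5 -1.7  0.1] 0.02005645068879983 [ 0.181 -0.302 -0.19   2.164 -0.019  1.134 -1.792]
d [-130.9  -28.4  -56.6] yaw -1.3 zaxis in rack [ 0.145 -0.01  -0.989] xaxis [-0.024 -1.     0.007] pinch in rackframe [-0.272  0.071  0.209]
```

Request:
play_rows:
  deltas:
    - {"x": 0,"y": 60,"z": -70,"yaw": 0,"hand": 12}
    - {"x": 0,"y": 120,"z": -140,"yaw": 0,"hand": 12}

```text
clock: 15.7
ee_pos: [0.3874, -0.0149, 0.1909]
tcp_rot: [-1.924, 2.409, -0.137]
ft_force: [-0.2, -1.7, 0.9]
width: 0.0198
```

Request:
play_rows:
  deltas:
    - {"x": 0,"y": 60,"z": -70,"yaw": 0,"hand": 12}
    - {"x": 0,"y": 120,"z": -140,"yaw": 0,"hand": 12}

```text
clock: 15.9
ee_pos: [0.3757, 0.0044, 0.1947]
tcp_rot: [-1.967, 2.396, -0.075]
ft_force: [0.1, 3.5, 1.0]
width: 0.0196
```

Request:
play_rows:
  deltas:
    - {"x": 0,"y": 60,"z": -70,"yaw": 0,"hand": 12}
    - {"x": 0,"y": 120,"z": -140,"yaw": 0,"hand": 12}

```text
clock: 16.1
ee_pos: [0.3616, 0.011, 0.1996]
tcp_rot: [-1.986, 2.428, -0.04]
ft_force: [0.1, 2.1, 0.7]
width: 0.0203
```

```bash
python3 -c "
from h import *
rel([.45,.1,.25])"
```

```text
16.1 [0.3616 0.011  0.1996] [[-0.199, -0.98, 0.019], [-0.98, 0.198, -0.017], [0.013, -0.022, -1.0]] [0.1 2.1 0.7] 0.02027063993661309 [ 0.095 -0.301 -0.18   2.139 -0.036  1.281 -1.837]
d [-104.1  -70.1  -50.2] yaw 0.1 zaxis in rack [ 0.022 -0.013 -1.   ] xaxis [ 0.001 -1.     0.013] pinch in rackframe [-0.316  0.097  0.218]
```

```bash
cat > fstand.py <<'E'
from h import *
from scipy.optimize import minimize
M={}
for n in('side','top'):
    im=cv2.imread(f'pics/{n[0]}0.png'); hv=cv2.cvtColor(im,cv2.COLOR_BGR2HSV); q=proj(n,[.538,.268,.02]).astype(int)
    m=((hv[:,:,2]>150)&(hv[:,:,0]>8)&(hv[:,:,0]<35)&(hv[:,:,1]>25)); z=np.zeros(m.shape,np.uint8); cv2.circle(z,(int(q[0]),int(q[1])),34,1,-1); m=(m&(z>0)).astype(np.uint8)
    k,l,s,_=cv2.connectedComponentsWithStats(m); j=1+np.argmax(s[1:,4]); print(n,s[j])
    c=cv2.convexHull(max(cv2.findContours((l==j).astype(np.uint8),0,1)[0],key=len)); z[:]=0; cv2.fillConvexPoly(z,c,1); M[n]=z>0
def cost(p,R0,ns,h=.034):
    t=0
    for n in ns:
        pts=[proj(n,[p[0]+R0*np.cos(a),p[1]+R0*np.sin(a),h]) for a in np.linspace(0,6.28,40)]
        z=np.zeros((420,560),np.uint8); cv2.fillConvexPoly(z,np.round(cv2.convexHull(np.array(pts,np.float32))*16).astype(np.int32),1,shift=4); t+=((z>0)^M[n]).sum()
    return t
for ns in(['side'],['top'],['side','top']):
    b=min((cost((x,y),.065,ns),x,y) for x in np.arange(.525,.553,.002) for y in np.arange(.255,.283,.002)); print(ns,b)
rel([.538,.268,.2])
E
python3 fstand.py
```

```text
side [ 178  268   50   42 1511]
top [ 147  180   46   45 1498]
['side'] (np.int64(103), np.float64(0.535), np.float64(0.271))
['top'] (np.int64(40), np.float64(0.541), np.float64(0.267))
['side', 'top'] (np.int64(229), np.float64(0.539), np.float64(0.269))
16.1 [0.3616 0.011  0.1996] [[-0.199, -0.98, 0.019], [-0.98, 0.198, -0.017], [0.013, -0.022, -1.0]] [0.1 2.1 0.7] 0.02027063993661309 [ 0.095 -0.301 -0.18   2.139 -0.036  1.281 -1.837]
d [-286.8 -121.9   -1.4] yaw 0.1 zaxis in rack [ 0.022 -0.013 -1.   ] xaxis [ 0.001 -1.     0.013] pinch in rackframe [-0.316  0.097  0.218]
```

Request:
play_rows:
  deltas:
    - {"x": -34,"y": -28,"z": 0,"yaw": 0,"hand": 12}
    - {"x": -68,"y": -56,"z": 0,"yaw": 0,"hand": 12}
    - {"x": -102,"y": -78,"z": 0,"yaw": 0,"hand": 12}
    - {"x": -140,"y": -92,"z": -2,"yaw": 0,"hand": 12}
    - {"x": -180,"y": -105,"z": -3,"yaw": 0,"hand": 12}
    - {"x": -220,"y": -116,"z": -5,"yaw": 0,"hand": 12}
    - {"x": -260,"y": -122,"z": -5,"yaw": 0,"hand": 12}
    - {"x": -285,"y": -122,"z": -5,"yaw": 0,"hand": 12}

```text
clock: 16.9
ee_pos: [0.5411, 0.2621, 0.1996]
tcp_rot: [1.974, -2.441, 0.047]
ft_force: [0.0, -0.0, -0.8]
width: 0.0201
```

```bash
python3 -c "
from h import *
rel([.538,.268,.2])"
```

```text
16.9 [0.5411 0.2621 0.1996] [[-0.209, -0.978, 0.018], [-0.978, 0.209, -0.025], [0.02, -0.022, -1.0]] [ 0.  -0.  -0.8] 0.020097812086527913 [-0.124  0.264 -0.461  1.613  0.152  1.293 -2.395]
d [-5.1  4.3 -0.6] yaw -0.5 zaxis in rack [ 0.022 -0.021 -1.   ] xaxis [-0.01 -1.    0.02] pinch in rackframe [-0.19   0.379  0.218]
```

Request:
play_rows:
  deltas:
    - {"x": -6,"y": 3,"z": 35,"yaw": 0,"hand": 12}
    - {"x": -6,"y": 3,"z": 70,"yaw": 0,"hand": 12}
    - {"x": -6,"y": 3,"z": 105,"yaw": 0,"hand": 12}
    - {"x": -6,"y": 3,"z": 105,"yaw": 0,"hand": 12}
    - {"x": -6,"y": 3,"z": 105,"yaw": 0,"hand": 12}

```text
clock: 17.4
ee_pos: [0.5407, 0.2627, 0.0952]
tcp_rot: [1.971, -2.441, 0.049]
ft_force: [0.5, -0.5, -0.6]
width: 0.0202
```

```bash
python3 -c "
from h import *
rel([.539,.268,.053])
s=snap('side','s5');cv2.imwrite('pics/c5.png',cv2.resize(s[220:330,130:270],None,fx=5,fy=5)[:,:,::-1])
P=np.array([.539,.268,0]);s=r.state()['ee_pos']
for z in(.073,.095,.034): print(z,proj('side',[s[0],s[1],z]))
find('side','stopper');find('top','stopper')"
```

```text
17.4 [0.5407 0.2627 0.0952] [[-0.211, -0.977, 0.017], [-0.977, 0.21, -0.027], [0.022, -0.022, -0.999]] [ 0.5 -0.5 -0.6] 0.020196981164294494 [-0.142  0.353 -0.447  1.725  0.204  1.104 -2.441]
d [-5.8  3.7 42. ] yaw -0.7 zaxis in rack [ 0.022 -0.023 -0.999] xaxis [-0.012 -1.     0.022] pinch in rackframe [-0.19   0.379  0.114]
0.073 [201.74204606 273.80720876]
0.095 [200.6390185  267.99697945]
0.034 [203.63419112 283.77413706]
side stopper 0.77 [0.5313 0.2673 0.0847] [203. 274.]
side stopper 0.47 [ 0.6384 -0.1608  0.0713] [284. 184.]
side stopper 0.28 [0.6563 0.0809 0.0936] [223. 214.]
```

View pics/c5.png

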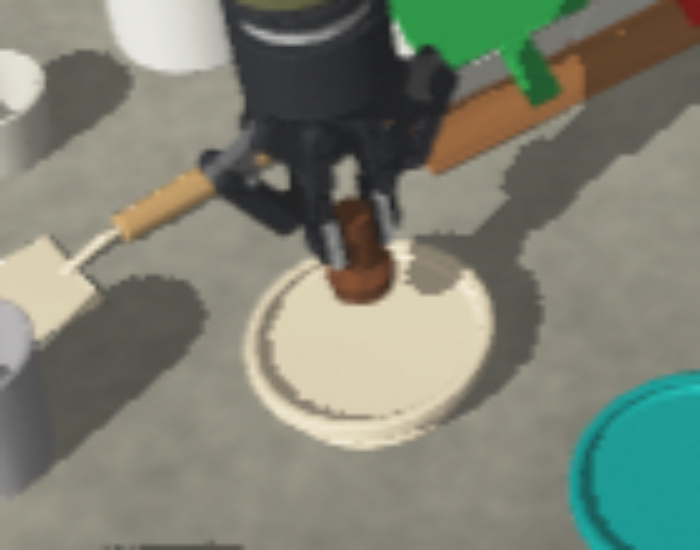

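Request:
play_rows:
  deltas:
    - {"x": -3,"y": 2,"z": 12,"yaw": 0,"hand": 12}
    - {"x": -6,"y": 4,"z": 24,"yaw": 0,"hand": 12}
    - {"x": -6,"y": 4,"z": 33,"yaw": 0,"hand": 12}
    - {"x": -6,"y": 4,"z": 38,"yaw": 0,"hand": 12}
    - {"x": -6,"y": 4,"z": 38,"yaw": 0,"hand": 12}

```text
clock: 18.05
ee_pos: [0.5382, 0.268, 0.0556]
tcp_rot: [1.971, -2.44, 0.05]
ft_force: [-0.2, -0.2, -1.0]
width: 0.0204
```

```bash
python3 -c "
from h import *
rel([.539,.268,.053])"
```

```text
18.05 [0.5382 0.268  0.0556] [[-0.211, -0.977, 0.016], [-0.977, 0.21, -0.028], [0.024, -0.022, -0.999]] [-0.2 -0.2 -1. ] 0.020389197753918304 [-0.161  0.398 -0.44   1.755  0.23   1.036 -2.472]
d [-0.3 -0.7  2.6] yaw -0.6 zaxis in rack [ 0.021 -0.024 -0.999] xaxis [-0.012 -1.     0.024] pinch in rackframe [-0.194  0.384  0.074]
```

Centred on the stand with no contact yet. I'll ease down until the force rises.

Request:
play_rows:
  deltas:
    - {"x": 0,"y": 0,"z": 1,"yaw": 0,"hand": 12}
    - {"x": 0,"y": 0,"z": 2,"yaw": 0,"hand": 12}
    - {"x": 0,"y": 0,"z": 2,"yaw": 0,"hand": 12}
  grip_force: 20

```text
clock: 18.35
ee_pos: [0.5392, 0.2685, 0.0552]
tcp_rot: [1.972, -2.442, 0.051]
ft_force: [0.0, -0.4, -0.7]
width: 0.0203
```

Request:
play_rows:
  deltas:
    - {"x": 0,"y": 0,"z": 1,"yaw": 0,"hand": 12}
    - {"x": 0,"y": 0,"z": 1.5,"yaw": 0,"hand": 12}
    - {"x": 0,"y": 0,"z": 1.5,"yaw": 0,"hand": 12}

```text
clock: 18.65
ee_pos: [0.5393, 0.2685, 0.0538]
tcp_rot: [1.972, -2.442, 0.051]
ft_force: [0.1, -0.8, 1.3]
width: 0.0204
```

Request:
play_rows:
  deltas:
    - {"x": 0,"y": 0,"z": 0.7,"yaw": 0,"hand": 12}
    - {"x": 0,"y": 0,"z": 1,"yaw": 0,"hand": 12}
    - {"x": 0,"y": 0,"z": 1,"yaw": 0,"hand": 12}

```text
clock: 18.95
ee_pos: [0.5396, 0.2684, 0.0536]
tcp_rot: [1.972, -2.443, 0.052]
ft_force: [-1.8, -1.3, 5.9]
width: 0.0204
```

Request:
play_rows:
  deltas:
    - {"x": 0,"y": 0,"z": 0.7,"yaw": 0,"hand": 12}
    - {"x": 0,"y": 0,"z": 1,"yaw": 0,"hand": 12}
    - {"x": 0,"y": 0,"z": 1,"yaw": 0,"hand": 12}

```text
clock: 19.25
ee_pos: [0.5399, 0.2684, 0.0535]
tcp_rot: [1.972, -2.443, 0.052]
ft_force: [-2.2, -2.3, 10.3]
width: 0.02
```

Request:
play_rows:
  deltas:
    - {"x": 0,"y": 0,"z": -1,"yaw": 0,"hand": 20}
    - {"x": 0,"y": 0,"z": -1,"yaw": 0,"hand": 24}
    - {"x": 0,"y": 0,"z": -1,"yaw": 0,"hand": 35}
    - {"x": 0,"y": 0,"z": -1,"yaw": 0,"hand": 45}
    - {"x": 0,"y": 0,"z": -1,"yaw": 0,"hand": 50}

```text
clock: 19.75
ee_pos: [0.5389, 0.2683, 0.0521]
tcp_rot: [1.972, -2.442, 0.05]
ft_force: [-1.0, 0.9, -0.1]
width: 0.0498
```

Request:
play_rows:
  deltas:
    - {"x": 0,"y": 0,"z": -20,"yaw": 0,"hand": 50}
    - {"x": 0,"y": 0,"z": -50,"yaw": 0,"hand": 50}
    - {"x": 0,"y": 0,"z": -90,"yaw": 0,"hand": 50}
    - {"x": 0,"y": 0,"z": -140,"yaw": 0,"hand": 50}
    - {"x": 30,"y": 0,"z": -180,"yaw": 0,"hand": 30}
    - {"x": 70,"y": 15,"z": -210,"yaw": 0,"hand": 10}
    - {"x": 110,"y": 30,"z": -220,"yaw": 0,"hand": 0}
    - {"x": 150,"y": 45,"z": -220,"yaw": 0,"hand": 0}

```text
clock: 20.55
ee_pos: [0.4595, 0.1364, 0.2769]
tcp_rot: [-1.973, 2.442, -0.053]
ft_force: [-0.2, -0.4, 0.5]
width: -0.0
```

```bash
python3 -c "
from h import *
s=snap('side','s6');t=snap('top','t6')
cv2.imwrite('pics/c6.png',np.hstack([cv2.resize(s[250:330,150:260],None,fx=3.6,fy=3.6),cv2.resize(t[163:243,115:225],None,fx=3.6,fy=3.6)])[:,:,::-1])
print(proj('side',[.539,.269,.026]),proj('side',[.539,.269,.08]),proj('top',[.539,.269,.08]))
find('side','stopper',1);find('top','stopper',1)
rel(tab(1.64),0);rel(tab(1.64,.146),0)"
```

```text
[203.05758328 287.54694818] [200.4007373  273.75248819] [165.81519038 201.00170517]
side stopper 0.66 [0.5292 0.2795 0.0421] [202. 288.]
top stopper 0.45 [0.5698 0.2795 0.0257] [167. 192.]
20.75 [0.4593 0.1365 0.275 ] [[-0.213, -0.977, 0.02], [-0.977, 0.212, -0.027], [0.022, -0.025, -0.999]] [ 0.6 -0.2 -0.2] -5.85561611317931e-05 [ 0.046 -0.059 -0.394  1.786  0.009  1.401 -2.134]
d [ 235.5 -201.7   48.9] yaw -0.7 zaxis in rack [ 0.025 -0.022 -0.999] xaxis [-0.014 -1.     0.022] pinch in rackframe [-0.245  0.24   0.294]
20.75 [0.4593 0.1365 0.275 ] [[-0.213, -0.977, 0.02], [-0.977, 0.212, -0.027], [0.022, -0.025, -0.999]] [ 0.6 -0.2 -0.2] -5.85561611317931e-05 [ 0.046 -0.059 -0.394  1.786  0.009  1.401 -2.134]
d [ 235.9 -195.8   36.1] yaw -0.7 zaxis in rack [ 0.025 -0.022 -0.999] xaxis [-0.014 -1.     0.022] pinch in rackframe [-0.245  0.24   0.294]
```

View pics/c6.png

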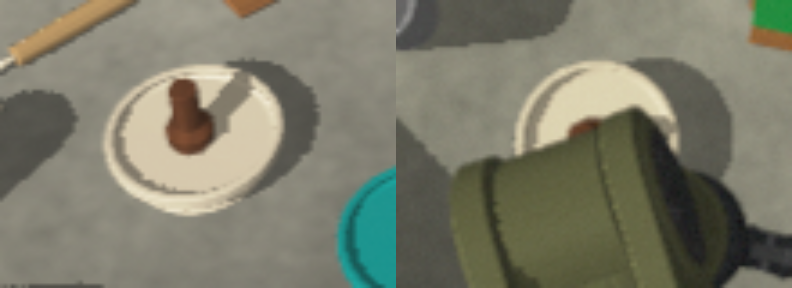

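The stopper stands upright near the middle of the dish (side crop ~190,130; dish floor centre ~195,135). Next I'll grip the tab again and close the lid.

Request:
play_rows:
  deltas:
    - {"x": 30,"y": -25,"z": -30,"yaw": 0,"hand": 50}
    - {"x": 63,"y": -54,"z": -45,"yaw": 0,"hand": 50}
    - {"x": 97,"y": -83,"z": -45,"yaw": 0,"hand": 50}
    - {"x": 131,"y": -112,"z": -45,"yaw": 0,"hand": 50}
    - {"x": 165,"y": -141,"z": -45,"yaw": 0,"hand": 50}
    - {"x": 199,"y": -170,"z": -45,"yaw": 0,"hand": 50}
    - {"x": 235,"y": -201,"z": -45,"yaw": 0,"hand": 50}
    - {"x": 235,"y": -201,"z": -45,"yaw": 0,"hand": 50}

```text
clock: 21.55
ee_pos: [0.6074, -0.1406, 0.3267]
tcp_rot: [1.959, -2.447, 0.051]
ft_force: [-0.0, -0.5, -0.6]
width: 0.0503
```

```bash
python3 -c "
from h import *
rel(tab(1.64,.136),.0187)"
```

```text
21.55 [ 0.6074 -0.1406  0.3267] [[-0.219, -0.976, 0.015], [-0.975, 0.218, -0.029], [0.025, -0.022, -0.999]] [-0.  -0.5 -0.6] 0.05026043096856558 [ 0.284  0.226 -0.14   1.384  0.058  1.515 -1.646]
d [ -5.1   4.5 105.3] yaw -1.1 zaxis in rack [ 0.021 -0.026 -0.999] xaxis [-0.02  -0.999  0.025] pinch in rackframe [-0.045 -0.002  0.345]
```

Request:
play_rows:
  deltas:
    - {"x": -3,"y": 3,"z": 35,"yaw": 0,"hand": 50}
    - {"x": -5,"y": 4.5,"z": 70,"yaw": -1,"hand": 50}
    - {"x": -5,"y": 4.5,"z": 95,"yaw": -1,"hand": 50}
    - {"x": -5,"y": 4.5,"z": 105,"yaw": -1,"hand": 50}
    - {"x": -5,"y": 4.5,"z": 105,"yaw": -1,"hand": 50}

```text
clock: 22.05
ee_pos: [0.6038, -0.1293, 0.2223]
tcp_rot: [1.994, -2.422, 0.046]
ft_force: [0.8, 0.4, 0.2]
width: 0.0503
```

Request:
play_rows:
  deltas:
    - {"x": 0,"y": 0,"z": 0,"yaw": 0,"hand": 15}
    - {"x": 0,"y": 0,"z": 0,"yaw": 0,"hand": 15}
    - {"x": 0,"y": 0,"z": 0,"yaw": 0,"hand": 15}
    - {"x": 0,"y": 0,"z": 0,"yaw": 0,"hand": 15}
  grip_force: 40

```text
clock: 22.45
ee_pos: [0.6034, -0.1389, 0.227]
tcp_rot: [1.982, -2.426, 0.064]
ft_force: [-3.1, -12.4, 0.4]
width: 0.0188
```

```bash
python3 -c "
from h import *
rel(tab(1.64,.136),.0187)
s=r.state();M=R.from_rotvec(s['tcp_rot']).as_matrix()
p=np.array(s['ee_pos'])-.0187*M[:,2]
h=tab(0,0); L=np.linalg.norm(p-h); print('L',L)
a=[(M.T@(tab(t,.136)-tab(1.64,.136))*1000).round(1).tolist() for t in np.linspace(1.64,0,18)]
for q in a: print(q)"
```

```text
22.45 [ 0.6034 -0.1389  0.227 ] [[-0.2, -0.98, 0.019], [-0.979, 0.199, -0.037], [0.032, -0.026, -0.999]] [ -3.1 -12.4   0.4] 0.018785408123682144 [ 0.286  0.242 -0.145  1.561  0.071  1.317 -1.643]
d [-1.6 -2.1  5.8] yaw -0.0 zaxis in rack [ 0.026 -0.032 -0.999] xaxis [-0.001 -0.999  0.032] pinch in rackframe [-0.049 -0.001  0.246]
L 0.14222094967322782
[0.0, 0.0, 0.0]
[-0.2, 11.7, 6.0]
[-0.4, 22.7, 13.1]
[-0.7, 33.0, 21.2]
[-1.0, 42.4, 30.3]
[-1.3, 51.0, 40.3]
[-1.6, 58.5, 51.0]
[-2.0, 65.0, 62.4]
[-2.4, 70.3, 74.4]
[-2.8, 74.5, 86.8]
[-3.2, 77.4, 99.6]
[-3.6, 79.1, 112.6]
[-4.1, 79.5, 125.7]
[-4.5, 78.7, 138.8]
[-4.9, 76.6, 151.7]
[-5.3, 73.3, 164.4]
[-5.7, 68.8, 176.7]
[-6.1, 63.1, 188.5]
```

Request:
play_rows:
  deltas:
    - {"x": 0,"y": 12.2,"z": 6.3,"yaw": 0,"hand": 15}
    - {"x": -0.4,"y": 23.7,"z": 13.7,"yaw": 0,"hand": 15}
    - {"x": -0.7,"y": 34.5,"z": 22.1,"yaw": 0,"hand": 15}
    - {"x": -1,"y": 44.3,"z": 31.6,"yaw": 0,"hand": 15}
    - {"x": -1.3,"y": 53.2,"z": 42.1,"yaw": 0,"hand": 15}
    - {"x": -1.7,"y": 61,"z": 53.2,"yaw": 0,"hand": 15}
    - {"x": -2,"y": 67.9,"z": 65.1,"yaw": 0,"hand": 15}
    - {"x": -2.4,"y": 73.4,"z": 77.7,"yaw": 0,"hand": 15}

```text
clock: 23.25
ee_pos: [0.5343, -0.1248, 0.148]
tcp_rot: [1.983, -2.427, 0.068]
ft_force: [-2.7, -15.7, 1.1]
width: 0.0188
```

```bash
python3 -c "
from h import *
s=r.state();M=R.from_rotvec(s['tcp_rot']).as_matrix()
p=np.array(s['ee_pos'])-.0187*M[:,2]
h=tab(0,0); L=np.linalg.norm(p-h); d=p-h; x=d@[np.cos(RK[2]),np.sin(RK[2]),0]
th=np.pi*7/6-np.arctan2(d[2],x)%(2*np.pi); print('L',L,'th',th,s['ft_force'],s['width'],s['qpos'])
for t in np.linspace(th,-.02,9): print((M.T@(tab(t,L)-p)*1000).round(1).tolist())"
```

```text
L 0.14128115144640074 th 0.8773723937001701 [ -2.71253334 -15.6554406    1.11854157] 0.01884386236253578 [ 0.29867284  0.14909077 -0.15194783  1.83311454  0.06244897  1.13439474
 -1.64829597]
[-1.4, 0.0, -0.0]
[-1.9, 5.1, 14.9]
[-2.4, 8.5, 30.4]
[-2.9, 10.1, 46.2]
[-3.5, 9.9, 62.0]
[-4.0, 8.0, 77.7]
[-4.5, 4.3, 93.1]
[-5.0, -1.0, 108.0]
[-5.4, -8.1, 122.2]
```

Request:
play_rows:
  deltas:
    - {"x": -1,"y": 5,"z": 15,"yaw": 0,"hand": 15}
    - {"x": -1.5,"y": 8.5,"z": 30.4,"yaw": 0,"hand": 15}
    - {"x": -2,"y": 10,"z": 46,"yaw": 0,"hand": 15}
    - {"x": -2.5,"y": 10,"z": 62,"yaw": 0,"hand": 15}
    - {"x": -3,"y": 8,"z": 77.5,"yaw": 0,"hand": 15}
    - {"x": -3.5,"y": 4.3,"z": 93,"yaw": 0,"hand": 15}
    - {"x": -4,"y": -1,"z": 108,"yaw": 0,"hand": 15}
    - {"x": -4,"y": -7,"z": 120,"yaw": 0,"hand": 15}

```text
clock: 24.05
ee_pos: [0.5432, -0.1268, 0.0309]
tcp_rot: [1.979, -2.424, 0.062]
ft_force: [-31.5, -11.6, 58.9]
width: 0.0186
```

Request:
play_rows:
  deltas:
    - {"x": 0,"y": -1,"z": 2,"yaw": 0,"hand": 15}
    - {"x": 0,"y": -1,"z": 3,"yaw": 0,"hand": 15}
    - {"x": 0,"y": -1,"z": 3,"yaw": 0,"hand": 15}

```text
clock: 24.35
ee_pos: [0.5437, -0.127, 0.0304]
tcp_rot: [1.978, -2.425, 0.062]
ft_force: [-27.1, -11.7, 46.0]
width: 0.0188
```

```bash
python3 -c "
from h import *
s=r.state();M=R.from_rotvec(s['tcp_rot']).as_matrix()
p=np.array(s['ee_pos'])-.0187*M[:,2]
h=tab(0,0); L=np.linalg.norm(p-h); d=p-h; x=d@[np.cos(RK[2]),np.sin(RK[2]),0]
th=np.pi*7/6-np.arctan2(d[2],x)%(2*np.pi); print('L',L,'th',th,s['ft_force'],s['width'],s['ee_pos'])"
```

```text
L 0.14064967284098104 th 0.013990153468356414 [-27.11303208 -11.67239953  45.97414842] 0.01876642882686721 [ 0.54366425 -0.12700834  0.03040687]
```

Request:
play_rows:
  deltas:
    - {"x": 0,"y": 0,"z": 0,"yaw": 0,"hand": 50}
    - {"x": 0,"y": 0,"z": 0,"yaw": 0,"hand": 50}
    - {"x": 0,"y": 0,"z": 0,"yaw": 0,"hand": 50}
    - {"x": 0,"y": 10,"z": -20,"yaw": 0,"hand": 50}
    - {"x": 0,"y": 25,"z": -60,"yaw": 0,"hand": 50}
    - {"x": 0,"y": 40,"z": -100,"yaw": 0,"hand": 50}

```text
clock: 24.95
ee_pos: [0.5032, -0.1053, 0.1214]
tcp_rot: [1.995, -2.422, 0.047]
ft_force: [-0.2, -0.8, 0.3]
width: 0.05
```

Request:
play_rows:
  deltas:
    - {"x": 30,"y": 10,"z": -40,"yaw": 0,"hand": 20}
    - {"x": 65,"y": 20,"z": -75,"yaw": 0,"hand": 0}
    - {"x": 105,"y": 20,"z": -90,"yaw": 0,"hand": 0}
    - {"x": 150,"y": 20,"z": -90,"yaw": 0,"hand": 0}

```text
clock: 25.35
ee_pos: [0.4557, -0.248, 0.218]
tcp_rot: [-1.998, 2.422, -0.061]
ft_force: [0.5, -0.3, -0.8]
width: 0.0001
```

Run:
```python
from h import *
s=snap('side','s7');t=snap('top','t7')
cv2.imwrite('pics/c7.png',np.hstack([cv2.resize(s[150:320,150:350],None,fx=2,fy=2),cv2.resize(t[110:280,140:340],None,fx=2,fy=2)])[:,:,::-1])
for n,i in(('side','s'),('top','t')):
    o=[]
    for k in '07':
        h=cv2.cvtColor(cv2.imread(f'pics/{i}{k}.png'),cv2.COLOR_BGR2HSV); m=cv2.inRange(h,(20,130,80),(32,255,255)); z=np.zeros_like(m); q=proj(n,[.62,-.138,.092]).astype(int); cv2.circle(z,(int(q[0]),int(q[1])),45,255,-1); m&=z; o.append(m>0)
    print(n,o[0].sum(),o[1].sum(),(o[0]^o[1]).sum(),np.argwhere(o[0]).mean(0)-np.argwhere(o[1]).mean(0))
st()
```

```text
side 1097 1098 1 [-0.00729511 -0.01465414]
top 1522 1519 7 [-0.03808526  0.05889093]
25.45 [ 0.4519 -0.2541  0.2152] [[-0.202, -0.979, 0.019], [-0.979, 0.202, -0.031], [0.026, -0.025, -0.999]] [-0.6  0.7 -0.7] -0.00011717595226607656 [ 0.463  0.029 -0.016  1.823  0.021  1.259 -1.333]
```

View pics/c7.png

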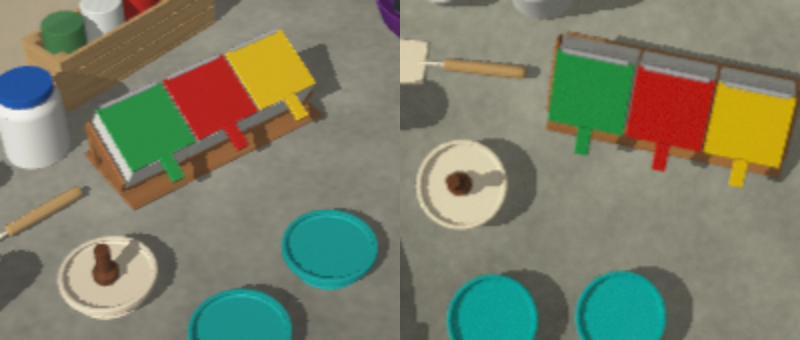

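The yellow lid's mask is back to its starting shape (1 px different in the side view, 7 px in the top). The stopper stands upright in the dish: stopper at top crop (459,183), dish centre (462,184). I'm handing in.

```bash
python3 -c "
from h import *
print(r.job_done())"
```

```text
the job is handed in; nothing more can be done
None
```

The job is done and handed in at about 25.5 s. The stopper stands upright in the middle of the pale stand, and the yellow lid is shut again. I opened the yellow lid by its tab and lifted the stopper out. I then set it down until the stand floor pushed back with about 10 N, released it, and closed the lid.

**Tilted grasp:** The open lid leans over the box, so a vertical gripper could not get in. The moves offered no tilt, so I got about 30° by pushing the arm against its reach limits, and undid it the same way before placing.

**Last checks:**
- **Yellow lid:** its outline matches the opening pictures to within 1 pixel in the side view and 7 in the top view. At closing, the computed lid angle was about 0.014 rad with the lid at its stop.
- **Stopper:** the final pictures show it upright, within about 3 mm of the dish centre. My two camera estimates of that centre differed by about 6 mm in x and 4 mm in y, so I used the middle.
- **Other things:** the other two lids look as they did at the start, and so does the part of the spatula in view. I did not check the cup and basin in the final pictures, but the arm was not worked near them.
- **Clear of everything:** at hand-in the gripper was in free space with force readings near zero.

**Possible limits:**
- **Joint ranges:** joint 6 read up to 2.054 against its 2.05 limit, and joint 2 down to −0.302 against −0.3, while I used the reach limits to tilt.
- **Closing force:** the wrist force read about 68 N when the lid met its stop, below the 120 N limit. The finger pads on the tab carried it, not the gripper's body.

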